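# Cap the reagent bottles and put them away in the drawer

### The arm

A 6-joint arm with a two-finger parallel gripper is mounted at the origin on the work surface. World frame = base frame: x ahead of the robot, y to its left, z up, the work surface at z = 0. Lengths are in m, angles in rad, forces in N, time in s.
With the tool pointing down it reaches from about 0.425 to 0.95 m from the base axis. Payload 3.5 kg.
Tool frame: the origin (TCP) lies at the very end of the fingers, on their centre line; the grasp point (between the pads) lies 19 mm behind it; z points along the fingers, y is the direction in which the jaws open and shut (so a half turn about z gives the same grasp; the last joint's range is limited). The gripper opens to 85 mm and grips with 20 to 120 N. Pads are 22 mm wide; open, the fingers measure 114 mm over their backs; the gripper's body (76 mm by 85 mm) begins 54 mm behind the grasp point. The pads swing forward as they close: fully open they stand 13 mm farther back than shut.
Start: joints at [1.099, 0.286, 1.577, -0, 1.279, -0.15], TCP at [0.213, 0.64, 0.209] pointing down, gripper open.
Joint ranges: [-2.77, 2.77], [-0.9, 2.22], [0.21, 2.48], [-1.53, 4.67], [0.24, 2.81], [-2.84, 2.84]. Speed limits (rad/s): [2.79, 2.79, 3.14, 3.14, 3.14, 3.14].

### API

Orientations are given as a unit quaternion [x, y, z, w].
In Python, from plant import ctrl, imaging gives the robot as it stands.
- The arm moves only by the shell command python3 -m creep 'ROWS' [OPENING] [FORCE]. ROWS is JSON, one flat list of numbers, 4 for each row, row after row: the shift along the tool's x, y, z in units of 25 mm (1.0 is 25 mm), then the turn about the tool's z in units of 5 degrees (1.0 is 5 degrees). A call has 1 to 20 rows; each row is the pose to reach, as a shift and turn from the pose commanded when the call began, along the tool's axes at that moment; what a row does not reach only later rows make up. A row lasts 1/12 s, in which the tool goes at most 41.7 mm and 7.16 degrees, less where a joint would pass 70% of its speed; a pose out of reach is approached as far as the arm can. A call with a gripper value outside its range is refused whole. OPENING is the closure in counts, from 0 (fully open) to 255 (shut), set as the call begins (- or left out, the last holds). The fingers move at their own pace and stop on an object; FORCE is the grip in N (left out, the last holds). Time passes only in rows, so rows that repeat a pose let the fingers close. It gives the time, the measured TCP pose, the force and the opening at its end, in the units of the state.
- ctrl.get_state(): the state, without advancing time (a new reading comes with each control period).
- imaging.read_camera(name): name is "scene" or "side" or "wrist"; returns the picture (480x640x3 uint8, red, green, blue); there is no depth.
- imaging.camera_info(name): a dict with "intrinsics" (3x3 intrinsics, pixels), "origin" and "attitude" of the camera in the world. Camera axes: x right, y down, z forward; pixel columns grow to the right and rows downward; lengths in m; the calibration is good to about 2 mm. The wrist camera is an equidistant fisheye: a pixel r from the principal point sees the ray r / f radians off the axis. A picture is of the moment at which its call begins: read the wrist's pose just before it. camera_info takes no time and is no camera call; for the wrist camera it gives the pose at the moment of the call.
- ctrl.sign_off(): hands the job in, once; it reports no verdict.
Trained networks look in the newest picture that a camera, given by its name, has taken for a name from the list of things; names that differ only in an ending like _2 or _b are one class to them, and where a whole thing is asked for, a point or a joint stands for the part that bears it (a point fixed in the world has none). Each returns a list of dicts, best first, with "p" (0 to 1); they miss things now and then, are a little off and sometimes report something else, mostly with a low value. They report only what shows in the picture. A call takes as long as a camera call.
- imaging.silhouettes(camera, name): "mask" (480x640 bool, what is visible of it) and "uv" ([column, row] in pixels, amid what is visible of it).
The state is a dict: "time": time; "qpos": joint angles; "dq": joint speeds; "joint_efforts": joint torques, N m; "eef_pos": TCP position; "tcp_rot": TCP orientation; "contact_force": force on the tool from outside, world axes, zero at the start; "wrist_torque": the same for the moment, N m; "opening": opening from 0.0 (shut) to 1.0 (fully open).
Only numpy, scipy, OpenCV 4.12 (cv2) and the standard library are available. Lean on these libraries where they do the work, as an engineer would, in place of code of your own. Each camera call takes 0.05 s, during which the arm holds its last target.

### The job

Put the square white reagent bottles away for the day: screw each one's loose cap clockwise until it stops before you lift that bottle, pull the cabinet's drawer open, stand every square bottle upright in it, setting it down rather than dropping it, and leave the drawer pushed fully shut. Leave the other things on the bench where they stand.

Things in the scene. Friction and masses are not known exactly. Their poses are not given: they have to be found in the camera images.
- bottle1_cap_centre (a point): square white reagent bottle 1 (one of up to four alike, may be absent): the middle of its round black ribbed screw cap (diameter 50 mm, height 26 mm), on the bottle's axis, 119 mm above its underside. z points up the bottle; x and y are square to the sides of the body and turn with the body, not with the cap. It can be lifted by the tightened cap.
- bottle1: the same bottle 1 with its cap, about 0.5 kg; origin at the centre of its underside. Body 70 x 70 mm, 88 mm high, then a 44 mm neck and the cap (106 to 132 mm up). Stands loose on a non-slip mat, heavy enough not to turn while its cap is screwed; once the cap is at its stop the bottle turns with it.
- cap1 (a joint): angle (rad) of the captive cap of bottle 1: 0 is tight at its stop, growing to 3.4 as it is loosened; starts 1.2 to 2.8 loose. Clockwise from above tightens, with about 0.04 N m; it stays where left, does not rise or come off. When tight, the white raised mark on the cap points at the moulded pointer on the shoulder (the bottle's +x side).
- bottle2_cap_centre (a point): square white reagent bottle 2 (one of up to four alike, may be absent): the middle of its round black ribbed screw cap (diameter 50 mm, height 26 mm), on the bottle's axis, 119 mm above its underside. z points up the bottle; x and y are square to the sides of the body and turn with the body, not with the cap. It can be lifted by the tightened cap.
- bottle2: the same bottle 2 with its cap, about 0.5 kg; origin at the centre of its underside. Body 70 x 70 mm, 88 mm high, then a 44 mm neck and the cap (106 to 132 mm up). Stands loose on a non-slip mat, heavy enough not to turn while its cap is screwed; once the cap is at its stop the bottle turns with it.
- cap2 (a joint): angle (rad) of the captive cap of bottle 2: 0 is tight at its stop, growing to 3.4 as it is loosened; starts 1.2 to 2.8 loose. Clockwise from above tightens, with about 0.04 N m; it stays where left, does not rise or come off. When tight, the white raised mark on the cap points at the moulded pointer on the shoulder (the bottle's +x side).
- bottle3_cap_centre (a point): square white reagent bottle 3 (one of up to four alike, may be absent): the middle of its round black ribbed screw cap (diameter 50 mm, height 26 mm), on the bottle's axis, 119 mm above its underside. z points up the bottle; x and y are square to the sides of the body and turn with the body, not with the cap. It can be lifted by the tightened cap.
- bottle3: the same bottle 3 with its cap, about 0.5 kg; origin at the centre of its underside. Body 70 x 70 mm, 88 mm high, then a 44 mm neck and the cap (106 to 132 mm up). Stands loose on a non-slip mat, heavy enough not to turn while its cap is screwed; once the cap is at its stop the bottle turns with it.
- cap3 (a joint): angle (rad) of the captive cap of bottle 3: 0 is tight at its stop, growing to 3.4 as it is loosened; starts 1.2 to 2.8 loose. Clockwise from above tightens, with about 0.04 N m; it stays where left, does not rise or come off. When tight, the white raised mark on the cap points at the moulded pointer on the shoulder (the bottle's +x side).
- bottle4_cap_centre (a point): square white reagent bottle 4 (one of up to four alike, may be absent): the middle of its round black ribbed screw cap (diameter 50 mm, height 26 mm), on the bottle's axis, 119 mm above its underside. z points up the bottle; x and y are square to the sides of the body and turn with the body, not with the cap. It can be lifted by the tightened cap.
- bottle4: the same bottle 4 with its cap, about 0.5 kg; origin at the centre of its underside. Body 70 x 70 mm, 88 mm high, then a 44 mm neck and the cap (106 to 132 mm up). Stands loose on a non-slip mat, heavy enough not to turn while its cap is screwed; once the cap is at its stop the bottle turns with it.
- cap4 (a joint): angle (rad) of the captive cap of bottle 4: 0 is tight at its stop, growing to 3.4 as it is loosened; starts 1.2 to 2.8 loose. Clockwise from above tightens, with about 0.04 N m; it stays where left, does not rise or come off. When tight, the white raised mark on the cap points at the moulded pointer on the shoulder (the bottle's +x side).
- drawer (a joint): how far (m) the drawer of the bench-top cabinet is out: 0 is fully shut, 0.18 its stop fully open; it slides along its own -x with about 2 N of friction and stays where it is left. The cabinet is white, 300 mm deep, 400 mm wide, 190 mm high, and does not move.
- drawer_handle (a point): middle of the drawer's steel bar handle (140 mm long, 10 mm thick, 40 mm below the cabinet's top; can be pinched from above); moves with the drawer. x points into the cabinet (it opens along -x), y along the bar, z up. From this point: front panel x = 35 to 53 mm, its top z = 28; inside of drawer x = 53 to 293, y = -180 to 180, floor z = -116, sides up to z = -46; fully open, clear of the cabinet to x = 233.
- amber_mid (a point): round amber bottle with white cap, 62 mm in diameter, 115 mm high, standing loose among the square ones; point half-way up; a bystander
- beaker_mid (a point): glass beaker, 72 mm in diameter, 88 mm high, loose; point half-way up; a bystander

How it is judged:
At the end, for the whole second after the job is handed in: Every square bottle that is present stands upright (within 0.12 rad) on the drawer's floor inside the drawer, its cap within 0.2 rad of the tight stop, and the drawer is shut to within 12 mm (value of joint drawer below 0.012 m and value of joint each of cap1, cap2, cap3, cap4 below 0.2 rad and angle between each of bottle1_cap_centre, bottle2_cap_centre, bottle3_cap_centre, bottle4_cap_centre's own z axis and vertical below 0.12 rad and x of bottle1_cap_centre in the frame of drawer_handle between 0.053 and 0.293 m and y of bottle1_cap_centre in the frame of drawer_handle between -0.18 and 0.18 m and z of bottle1_cap_centre in the frame of drawer_handle between -0.016 and 0.019 m and x of bottle2_cap_centre in the frame of drawer_handle between 0.053 and 0.293 m and y of bottle2_cap_centre in the frame of drawer_handle between -0.18 and 0.18 m and z of bottle2_cap_centre in the frame of drawer_handle between -0.016 and 0.019 m and x of bottle3_cap_centre in the frame of drawer_handle between 0.053 and 0.293 m and y of bottle3_cap_centre in the frame of drawer_handle between -0.18 and 0.18 m and z of bottle3_cap_centre in the frame of drawer_handle between -0.016 and 0.019 m and x of bottle4_cap_centre in the frame of drawer_handle between 0.053 and 0.293 m and y of bottle4_cap_centre in the frame of drawer_handle between -0.18 and 0.18 m and z of bottle4_cap_centre in the frame of drawer_handle between -0.016 and 0.019 m); the robot touches nothing.
It fails at once if a square bottle lifted more than about 40 mm while its cap is still loose by more than 0.4 rad ((height (world z) of bottle1_cap_centre above 0.16 m and value of joint cap1 above 0.4 rad) or (height (world z) of bottle2_cap_centre above 0.16 m and value of joint cap2 above 0.4 rad) or (height (world z) of bottle3_cap_centre above 0.16 m and value of joint cap3 above 0.4 rad) or (height (world z) of bottle4_cap_centre above 0.16 m and value of joint cap4 above 0.4 rad)).
It fails at once if a square bottle let go more than about 40 mm above the drawer's floor ((height (world z) of bottle1_cap_centre above 0.195 m and contact force between the fingers and bottle1 below 0.1 N) or (height (world z) of bottle2_cap_centre above 0.195 m and contact force between the fingers and bottle2 below 0.1 N) or (height (world z) of bottle3_cap_centre above 0.195 m and contact force between the fingers and bottle3 below 0.1 N) or (height (world z) of bottle4_cap_centre above 0.195 m and contact force between the fingers and bottle4 below 0.1 N)).
It fails at once if the amber bottle or the beaker knocked over or pushed more than 60 mm (distance of any of amber_mid, beaker_mid from where it was at the start of the episode above 0.06 m or angle between any of amber_mid, beaker_mid's own z axis and vertical above 0.6 rad).
Of bottle1, bottle2, bottle3, bottle4 only 3 to 4 are there at a start; the rules pass over those that are not, and their reading is None.
At some moment in a run one of bottle1, bottle2, bottle3, bottle4 may be knocked a few centimetres aside while the robot is not near it.
It also fails if it takes over 210 s, if anything falls off the work surface, if the arm or the gripper's body presses on something with over 40 N, if the wrist force passes 120 N, or if a joint passes its speed limit or range.

## Working session

There is one attempt and no reset: what is moved stays moved. The work goes in short steps, Python scripts to look and compute and a shell command to move; the robot and the scene stay as the last step left them, time stands still between calls to the robot, and variables do not carry over. Pictures are saved under pics/ and viewed, and the job is handed in when it is done.

```bash
ls; mkdir -p pics
python3 - <<'E'
from plant import ctrl, imaging
import cv2
s=ctrl.get_state();print({k:(v if not hasattr(v,'round') else v) for k,v in s.items()})
for n in ["scene","side","wrist"]:
    im=imaging.read_camera(n);cv2.imwrite(f"pics/{n}0.png",im[:,:,::-1]);print(n,imaging.camera_info(n))
E
```

```text
pics
{'time': 0.0, 'qpos': array([ 1.09899726e+00,  2.87185836e-01,  1.57816910e+00,  4.14907071e-05,
        1.27861029e+00, -1.49961130e-01]), 'dq': array([-1.11935380e-03, -9.75431804e-04,  2.25340974e-04,  9.88222947e-04,
        7.11373757e-05,  1.26127098e-03]), 'joint_efforts': array([ 1.81768653e-03, -4.05970252e+01, -2.92631418e+01, -8.43357998e-05,
        5.66227201e-03, -5.36527793e-06]), 'eef_pos': array([0.21312176, 0.63972742, 0.20793807]), 'tcp_rot': array([ 1.60231180e-01,  9.87078802e-01, -1.12334825e-03, -3.81788620e-04]), 'contact_force': array([ 0.71196398, -0.43312146, -0.49276339]), 'wrist_torque': array([ 0.01031005, -0.03247929,  0.00538161]), 'opening': 0.9953084319835835}
scene {'intrinsics': array([[513.48044739,   0.        , 325.63596462],
       [  0.        , 513.48044739, 246.5777997 ],
       [  0.        ,   0.        ,   1.        ]]), 'origin': array([ 1.03055535, -0.60504039,  0.65627781]), 'attitude': array([ 0.82622267,  0.34384433, -0.1767293 , -0.40974862])}
side {'intrinsics': array([[456.18604731,   0.        , 321.31700433],
       [  0.        , 456.18604731, 238.47610929],
       [  0.        ,   0.        ,   1.        ]]), 'origin': array([ 0.38198649, -0.71363615,  0.8467068 ]), 'attitude': array([ 0.93488113, -0.10717513,  0.0364372 , -0.33642695])}
wrist {'intrinsics': array([[371.64829954,   0.        , 325.4899229 ],
       [  0.        , 371.64829954, 244.04469705],
       [  0.        ,   0.        ,   1.        ]]), 'origin': array([0.14778539, 0.66163845, 0.37306874]), 'attitude': array([0.80326983, 0.57963287, 0.07940416, 0.11170628])}
```

View pics/scene0.png

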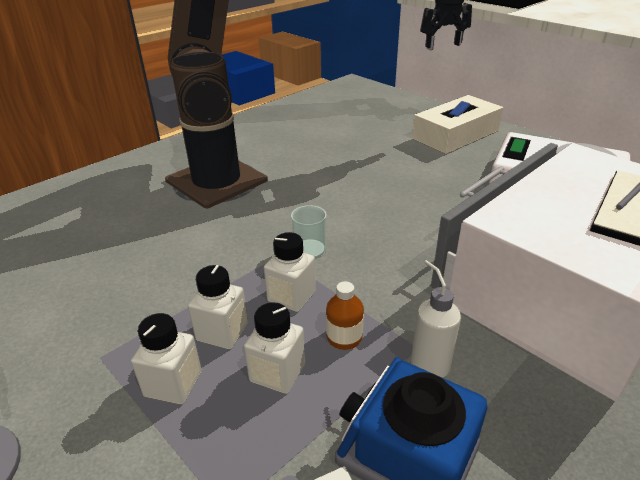

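View pics/side0.png

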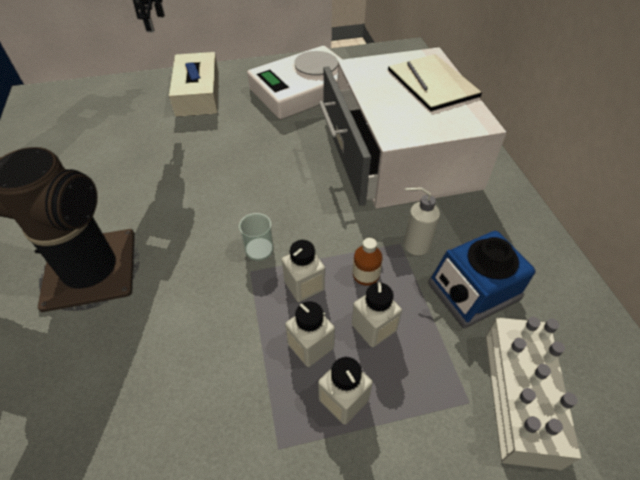

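View pics/wrist0.png

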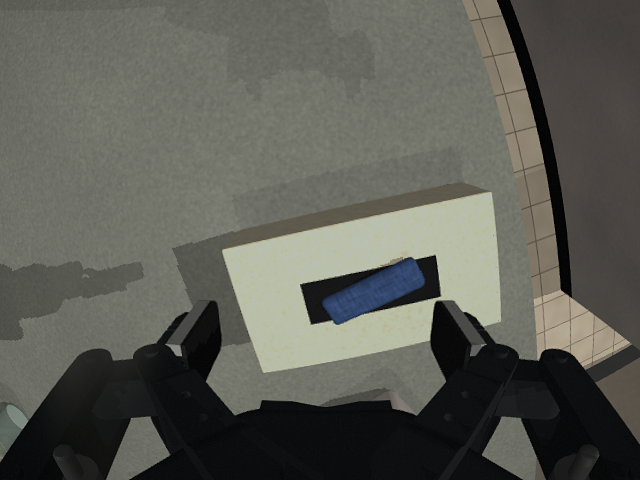

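```bash
cat > h.py <<'E'
from plant import ctrl, imaging
import numpy as np, cv2
from scipy.spatial.transform import Rotation as R
def cam(n):
    i=imaging.camera_info(n); return i['intrinsics'],np.array(i['origin']),R.from_quat(i['attitude']).as_matrix()
def ray(n,uv,c=None):
    K,o,A=c or cam(n); x=(uv[0]-K[0,2])/K[0,0]; y=(uv[1]-K[1,2])/K[1,1]
    if n=='wrist':
        th=np.hypot(x,y); s=np.sin(th)/th if th>1e-9 else 1; d=np.array([x*s,y*s,np.cos(th)])
    else: d=np.array([x,y,1.])
    d=A@d; return o,d/np.linalg.norm(d)
def proj(n,P,c=None):
    K,o,A=c or cam(n); p=A.T@(np.asarray(P,float)-o)
    if n=='wrist':
        r=np.hypot(p[0],p[1]); th=np.arctan2(r,p[2]); s=th/r if r>1e-9 else 1/p[2]
        return np.array([K[0,0]*p[0]*s+K[0,2],K[1,1]*p[1]*s+K[1,2]])
    return np.array([K[0,0]*p[0]/p[2]+K[0,2],K[1,1]*p[1]/p[2]+K[1,2]])
def onz(n,uv,z,c=None):
    o,d=ray(n,uv,c); return o+d*(z-o[2])/d[2]
def tri(rs):
    M=np.zeros((3,3));b=np.zeros(3)
    for o,d in rs:
        P=np.eye(3)-np.outer(d,d);M+=P;b+=P@o
    X=np.linalg.solve(M,b); return X,[np.linalg.norm((np.eye(3)-np.outer(d,d))@(X-o)) for o,d in rs]
def pic(n,name):
    im=imaging.read_camera(n); cv2.imwrite(f'pics/{name}.png',im[:,:,::-1]); return im
def todo(P,yaw=None):
    """shift and turn (move units) to bring TCP to P, tool y axis to world heading yaw (mod pi)"""
    s=ctrl.get_state(); A=R.from_quat(s['tcp_rot']).as_matrix()
    d=A.T@(np.asarray(P)-s['eef_pos'])/0.025
    out=list(np.round(d,2))
    if yaw is not None:
        y=np.arctan2(A[1,1],A[0,1]); t=-(yaw-y); t=(t+np.pi/2)%np.pi-np.pi/2
        out.append(round(np.degrees(t)/5,2)); out.append('q6 now %.2f'%s['qpos'][5])
    return out
def st():
    s=ctrl.get_state(); A=R.from_quat(s['tcp_rot']).as_matrix()
    print('t %.2f'%s['time'],'tcp',s['eef_pos'].round(4),'yhead %.1f'%np.degrees(np.arctan2(A[1,1],A[0,1])),'q',s['qpos'].round(2),'F',s['contact_force'].round(1),'T',s['wrist_torque'].round(2),'op %.3f'%s['opening'],'tilt',A[:,2].round(3))
E
python3 - <<'E'
from h import *
st()
out={}
for n in ["scene","side"]:
    imaging.read_camera(n); im=None
    for nm in ["bottle1_cap_centre","bottle1","drawer_handle","amber_mid","beaker_mid","drawer","cap1"]:
        r=imaging.silhouettes(n,nm)
        print(n,nm,[(round(float(x['p']),2),np.round(x['uv'],1).tolist(),int(x['mask'].sum())) for x in r[:6]])
        out[n+'_'+nm]=np.array([x['mask'] for x in r[:6]])
np.savez_compressed('m0.npz',**out)
E
```

```text
t 0.15 tcp [0.2132 0.6399 0.2082] yhead 71.6 q [ 1.1   0.29  1.58 -0.    1.28 -0.15] F [-0.7  0.2  0.7] T [-0.04  0.02 -0.08] op 1.001 tilt [-0.001 -0.002 -1.   ]
scene bottle1_cap_centre [(0.68, [288.8, 274.7], 3100)]
scene bottle1 [(0.89, [164.9, 363.7], 4756), (0.89, [274.6, 348.7], 4101), (0.74, [290.9, 276.9], 3001)]
scene drawer_handle [(0.86, [468.5, 203.1], 3490)]
scene amber_mid [(0.9, [344.4, 317.4], 2068), (0.31, [157.6, 332.1], 1134)]
scene beaker_mid [(0.73, [168.5, 362.2], 4584), (0.58, [308.1, 227.0], 1433)]
scene drawer [(0.62, [471.7, 200.7], 3734)]
scene cap1 [(0.85, [290.3, 246.2], 691), (0.72, [272.5, 320.6], 1065), (0.67, [213.4, 278.4], 861), (0.58, [157.0, 332.3], 1104), (0.32, [310.0, 227.0], 1465)]
side bottle1_cap_centre [(0.94, [304.1, 272.8], 1933)]
side bottle1 [(0.86, [373.8, 315.4], 2184), (0.85, [345.1, 387.4], 2427), (0.69, [300.6, 271.7], 1821), (0.67, [308.8, 333.5], 2255), (0.27, [303.1, 250.3], 590)]
side drawer_handle [(0.82, [350.5, 136.2], 4080), (0.65, [376.0, 312.8], 2155)]
side amber_mid [(0.95, [367.2, 264.4], 1068)]
side beaker_mid [(0.86, [256.8, 233.3], 1252), (0.49, [353.0, 138.1], 4258)]
side drawer [(0.84, [350.3, 136.7], 4047)]
side cap1 [(0.92, [378.4, 298.1], 688), (0.91, [346.9, 372.1], 892), (0.86, [312.2, 320.0], 693), (0.78, [302.7, 251.5], 561)]
```

Run:
```python
from h import *
sc=[(290.3,246.2),(272.5,320.6),(213.4,278.4),(157,332.3)]
si=[(302.7,251.5),(378.4,298.1),(312.2,320),(346.9,372.1)]
for a,b in zip(sc,si): print(tri([ray('scene',a),ray('side',b)]))
print('amber',tri([ray('scene',(344.4,317.4)),ray('side',(367.2,264.4))]))
print('beaker',tri([ray('scene',(308,227)),ray('side',(256.8,233.3))]))
a=cv2.imread('pics/scene0.png')[100:300,400:600];b=cv2.imread('pics/side0.png')[50:250,290:490]
cv2.imwrite('pics/crop1.png',np.hstack([cv2.resize(a,None,fx=2,fy=2,interpolation=2),cv2.resize(b,None,fx=2,fy=2,interpolation=2)]))
```

```text
(array([ 0.47045082, -0.14915116,  0.11575897]), [np.float64(0.00024900370108434333), np.float64(0.00024900370108426657)])
(array([ 0.5872824 , -0.28784881,  0.11365097]), [np.float64(0.0010969174366082899), np.float64(0.0010969174366081804)])
(array([ 0.4556189 , -0.30393048,  0.12114058]), [np.float64(0.00573168700150132), np.float64(0.005731687001501225)])
(array([ 0.4909777 , -0.41973879,  0.11857769]), [np.float64(0.00152168069086212), np.float64(0.0015216806908618845)])
amber (array([ 0.60958101, -0.1577207 ,  0.04298194]), [np.float64(0.002154457154549371), np.float64(0.0021544571545495917)])
beaker (array([ 0.38653418, -0.03049359,  0.05777809]), [np.float64(0.0005474441558109168), np.float64(0.0005474441558109924)])
```

View pics/crop1.png

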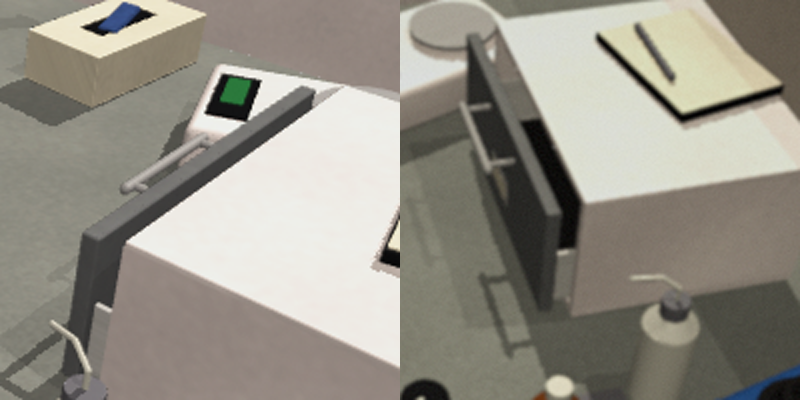

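Run:
```python
from h import *
print(tri([ray('scene',(462.5,193.5)),ray('side',(334.5,135))]),tri([ray('scene',(503,171)),ray('side',(322.5,103.5))]))
S=lambda x,y:(400+x/2,100+y/2); D=lambda x,y:(290+(x-400)/2,50+y/2)
print('near corner top',onz('scene',S(128,240),.19),onz('side',D(582,203),.19))
print('far corner top',onz('scene',S(345,88),.19),onz('side',D(497,22),.19))
print('right edge far', onz('side',(503,130),.19))
for z in (.178,):
  print('panel top near',onz('scene',S(85,236),z),onz('side',D(550,213),z)); print('panel top far',onz('scene',S(310,90),z),onz('side',D(472,38),z))
print('wash',onz('scene',(434,378),0),onz('side',(418,252),0))
```

```text
(array([0.61356582, 0.15917029, 0.15064566]), [np.float64(0.0005283190044395809), np.float64(0.0005283190044396211)]) (array([0.61694669, 0.30281156, 0.14416905]), [np.float64(7.545928635752615e-05), np.float64(7.54592863574857e-05)])
near corner top [0.69373446 0.03233404 0.19      ] [0.68630979 0.02878075 0.19      ]
far corner top [0.69546411 0.42087322 0.19      ] [0.68986578 0.42167791 0.19      ]
right edge far [0.98476366 0.03719401 0.19      ]
panel top near [0.65638396 0.02878218 0.178     ] [0.65189389 0.03412965 0.178     ]
panel top far [0.66315538 0.41763423 0.178     ] [0.65173769 0.40974022 0.178     ]
wash [ 0.77276867 -0.12069939  0.        ] [ 0.74771102 -0.12328027  0.        ]
```

Run:
```python
from h import *
print(todo([.615,.229,.26],0))
```

```text
[np.float64(-20.44), np.float64(-10.53), np.float64(-2.03), np.float64(14.31), 'q6 now -0.15']
```

```bash
python3 -m creep '[0,0,-2,0, 0,0,-2,0, -20.4,-10.5,-2,14.3, -20.4,-10.5,-2,14.3, -20.4,-10.5,-2,14.3, -20.4,-10.5,-2,14.3, -20.4,-10.5,-2,14.3, -20.4,-10.5,-2,14.3, -20.4,-10.5,-2,14.3, -20.4,-10.5,-2,14.3, -20.4,-10.5,-2,14.3, -20.4,-10.5,-2,14.3, -20.4,-10.5,-2,14.3, -20.4,-10.5,-2,14.3, -20.4,-10.5,-2,14.3, -20.4,-10.5,-2,14.3, -20.4,-10.5,-2,14.3, -20.4,-10.5,-2,14.3, -20.4,-10.5,-2,14.3, -20.4,-10.5,-2,14.3]' 165 40
python3 - <<'E'
from h import *
st(); pic('wrist','w1')
print(todo([.615,.229,.133],0))
for dy in(-.07,0,.07): print(proj('wrist',[.615,.229+dy,.15]))
E
```

```text
time: 2.62
eef_pos: [0.6136, 0.2312, 0.2597]
tcp_rot: [0.706, 0.708, 0.0, -0.0]
contact_force: [-0.2, -0.2, 0.9]
opening: 0.354
t 2.62 tcp [0.6136 0.2312 0.2597] yhead 0.1 q [0.21 0.21 1.58 0.   1.35 0.2 ] F [-0.2 -0.2  0.9] T [0.01 0.01 0.01] op 0.354 tilt [ 0.  0. -1.]
[np.float64(-0.1), np.float64(0.06), np.float64(5.07), np.float64(0.03), 'q6 now 0.20']
[327.15574026 318.13340294]
[327.64437072 235.80839522]
[328.11173681 143.09415455]
```

View pics/w1.png

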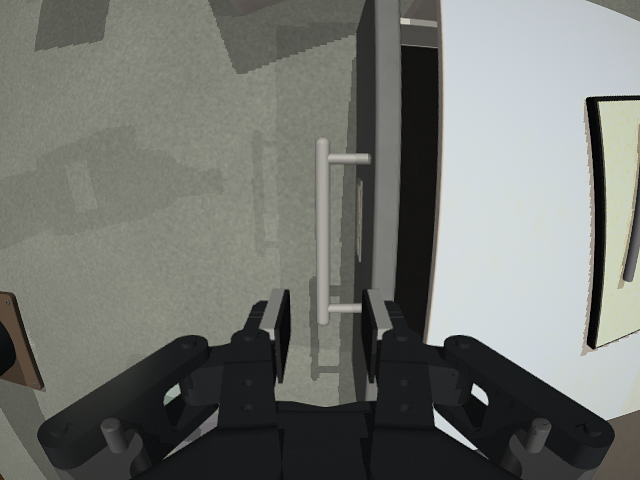

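```bash
python3 - <<'E'
from h import *
for u,v in((322,140),(322,323),(323,230)): print(onz('wrist',(u,v),.15))
E
python3 -m creep '[0,0,0,0, -0.1,-0.1,1,0, -0.1,-0.1,2,0, -0.1,-0.1,3,0, -0.1,-0.1,4,0, -0.1,-0.1,5,0, -0.1,-0.1,5,0]' 195 40;  python3 - <<'E'
from h import *
st(); pic('wrist','w2')
E
```

```text
[0.61053337 0.30126959 0.15      ]
[0.61074873 0.15441387 0.15      ]
[0.61144734 0.23354535 0.15      ]
time: 3.25
eef_pos: [0.6072, 0.2276, 0.1278]
tcp_rot: [0.706, 0.708, -0.005, -0.003]
contact_force: [-1.5, -0.9, -0.8]
opening: 0.238
t 3.25 tcp [0.6072 0.2276 0.1278] yhead 0.1 q [0.2  0.31 1.7  0.   1.14 0.2 ] F [-1.5 -0.9 -0.8] T [-0.    0.05 -0.02] op 0.238 tilt [-0.011 -0.002 -1.   ]
```

View pics/w2.png

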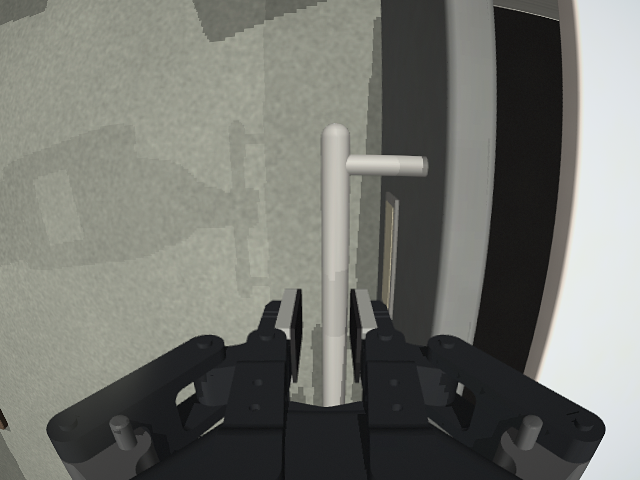

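```bash
python3 -m creep '[0,0,0,0, 0,0,0,0, 0,0,0,0, 0,0,0,0, 0,-0.5,0,0, 0,-1.1,0,0, 0,-1.8,0,0, 0,-2.5,0,0, 0,-3.2,0,0, 0,-3.9,0,0, 0,-4.5,0,0, 0,-5.1,0,0, 0,-5.6,0,0, 0,-6,0,0, 0,-6.2,0,0, 0,-6.2,0,0]' 255 60;  python3 - <<'E'
from h import *
st(); pic('wrist','w3'); pic('side','s3')
E
```

```text
time: 4.63
eef_pos: [0.4563, 0.2275, 0.1349]
tcp_rot: [0.707, 0.708, 0.0, 0.0]
contact_force: [-0.0, -0.6, -0.2]
opening: -0.003
t 4.63 tcp [0.4563 0.2275 0.1349] yhead 0.1 q [ 0.26 -0.    2.04  0.    1.1   0.26] F [-0.  -0.6 -0.2] T [-0.    0.    0.01] op -0.003 tilt [ 0.001  0.    -1.   ]
```

View pics/s3.png

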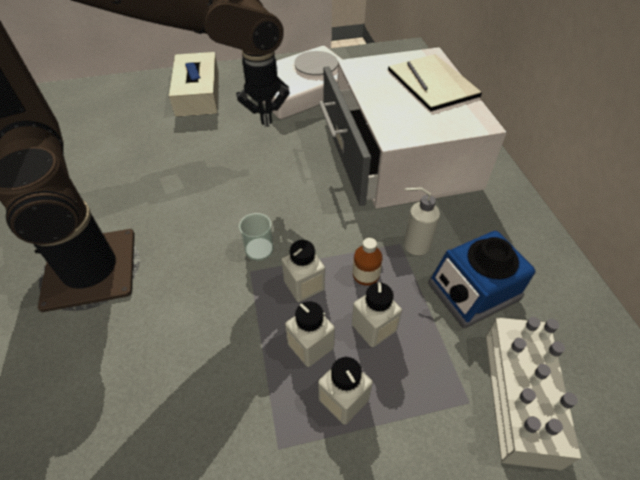

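View pics/w3.png

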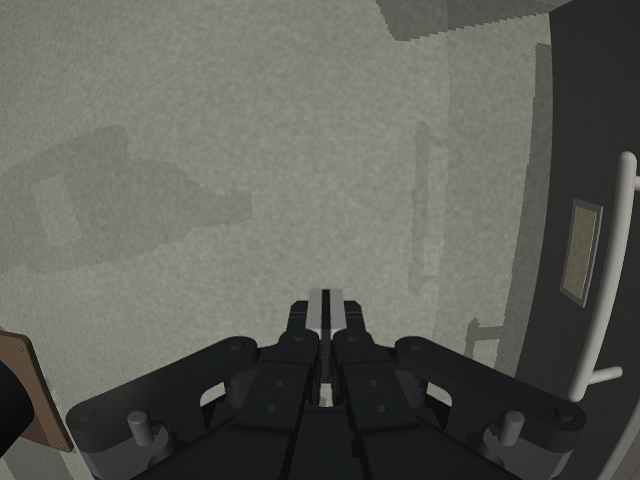

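Run:
```python
from h import *
a=cv2.imread('pics/side0.png')[60:200,290:430];b=cv2.imread('pics/s3.png')[60:200,290:430]
cv2.imwrite('pics/crop2.png',np.hstack([cv2.resize(x,None,fx=2.8,fy=2.8,interpolation=2) for x in(a,b)]))
```

```text
(no output)
```

View pics/crop2.png

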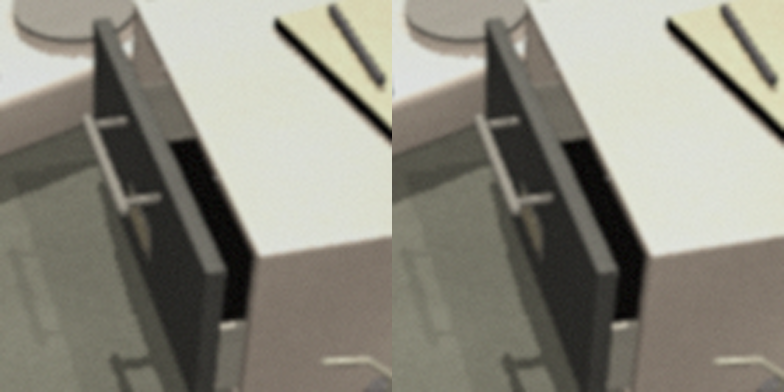

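Run:
```python
from h import *
p=ctrl.get_state()['eef_pos']
for dz in(0,.01,.02): print(dz,[proj('wrist',p+[sx,0.011,dz]).round(0) for sx in(-.01,0,.01)])
print(todo([.611,.2275,.24],0))
for nm in['scene']:
    pic('scene','sc3')
```

```text
0 [array([305., 266.]), array([326., 267.]), array([347., 267.])]
0.01 [array([304., 274.]), array([326., 274.]), array([349., 274.])]
0.02 [array([302., 282.]), array([326., 282.]), array([350., 282.])]
[np.float64(-0.0), np.float64(6.15), np.float64(-4.2), np.float64(0.01), 'q6 now 0.26']
```

```bash
python3 -m creep '[0,0,-4.2,0, 0,0,-4.2,0, 0,0,-4.2,0, 0,2,-4.2,0, 0,3.5,-4.2,0, 0,5,-4.2,0, 0,6.15,-4.2,0, 0,6.15,-4.2,0, 0,6.15,-4.2,0, 0,6.15,-3,0, 0,6.15,-2,0, 0,6.15,-1,0, 0,6.15,0,0, 0,6.15,0.4,0, 0,6.15,0.6,0, 0,6.15,0.6,0, 0,6.15,0.6,0]' 190 40;  python3 - <<'E'
from h import *
st(); pic('wrist','w4')
E
```

```text
time: 6.2
eef_pos: [0.6112, 0.2278, 0.121]
tcp_rot: [0.707, 0.708, 0.001, 0.001]
contact_force: [-0.2, 0.1, 0.6]
opening: 0.257
t 6.20 tcp [0.6112 0.2278 0.121 ] yhead 0.1 q [0.2  0.32 1.71 0.   1.12 0.2 ] F [-0.2  0.1  0.6] T [ 0.   -0.03  0.04] op 0.257 tilt [ 0.002  0.    -1.   ]
```

View pics/w4.png

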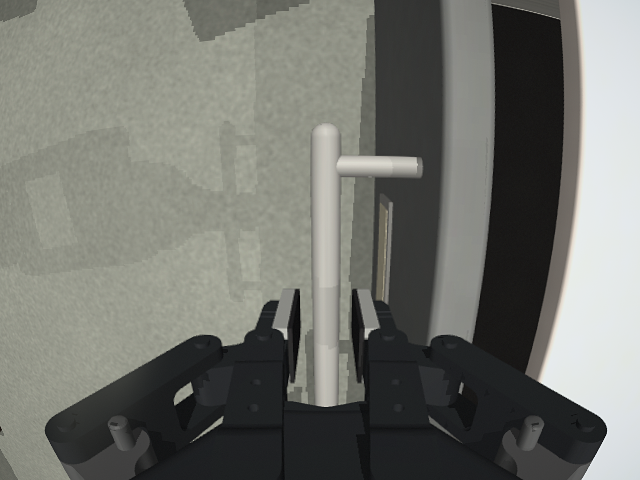

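Bar (col 327) is centred between the jaws (298–352). Close and check before pulling.

```bash
python3 -m creep '[0,0,0,0, 0,0,0,0, 0,0,0,0, 0,0,0,0, 0,0,0,0, 0,0,0,0]' 255 60;  python3 - <<'E'
from h import *
st(); pic('wrist','w5')
E
```

```text
time: 6.75
eef_pos: [0.6117, 0.2279, 0.1219]
tcp_rot: [0.707, 0.708, 0.001, 0.001]
contact_force: [-2.0, 0.5, 5.3]
opening: 0.093
t 6.75 tcp [0.6117 0.2279 0.1219] yhead 0.1 q [0.2  0.32 1.71 0.   1.12 0.2 ] F [-2.   0.5  5.3] T [-0.08  0.22  0.02] op 0.093 tilt [ 0.003  0.001 -1.   ]
```

View pics/w5.png

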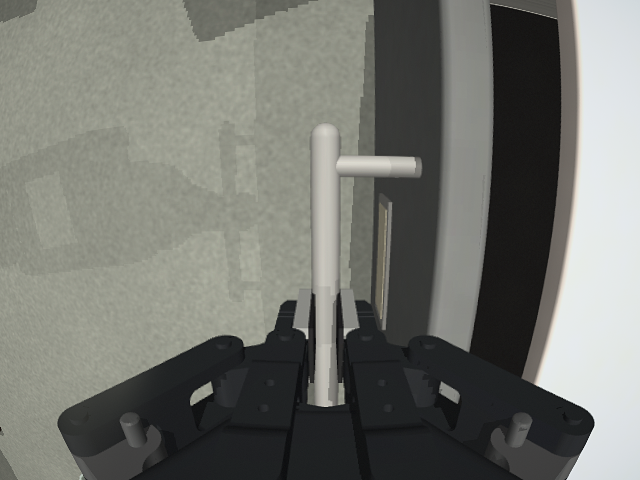

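```bash
python3 -m creep '[0,-0.15,0,0, 0,-0.3,0,0, 0,-0.5,0,0, 0,-0.8,0,0, 0,-1.1,0,0]';  python3 - <<'E'
from h import *
st()
E
```

```text
time: 7.22
eef_pos: [0.5852, 0.2278, 0.1219]
tcp_rot: [0.707, 0.707, 0.003, 0.002]
contact_force: [2.0, -0.4, 6.2]
opening: 0.098
t 7.22 tcp [0.5852 0.2278 0.1219] yhead 0.1 q [ 0.21  0.26  1.77 -0.    1.1   0.21] F [ 2.  -0.4  6.2] T [ 0.03 -0.46  0.  ] op 0.098 tilt [ 0.007  0.001 -1.   ]
```

```bash
python3 -m creep '[0,-0.4,0,0, 0,-0.9,0,0, 0,-1.4,0,0, 0,-1.9,0,0, 0,-2.4,0,0, 0,-2.9,0,0, 0,-3.4,0,0, 0,-3.9,0,0, 0,-4.3,0,0, 0,-4.7,0,0, 0,-4.9,0,0, 0,-5,0,0, 0,-5.1,0,0]';  python3 - <<'E'
from h import *
st()
E
```

```text
time: 8.3
eef_pos: [0.4574, 0.2272, 0.1219]
tcp_rot: [0.707, 0.708, 0.002, 0.002]
contact_force: [1.7, -2.1, 7.4]
opening: 0.1
t 8.30 tcp [0.4574 0.2272 0.1219] yhead 0.1 q [ 0.26  0.01  2.05 -0.    1.07  0.26] F [ 1.7 -2.1  7.4] T [-0.29 -0.32  0.05] op 0.100 tilt [ 0.006 -0.    -1.   ]
```

```bash
python3 -m creep '[0,0,0,0, 0,0,0,0, 0,0,-2,0, 0,0,-4,0, 0,0,-6,0, 0,0,-6.5,0, 0,0,-6.5,0]' 180;  python3 - <<'E'
from h import *
st(); pic('wrist','w6'); print(todo([.45,-.28,.3],90))
A=R.from_quat(ctrl.get_state()['tcp_rot']).as_matrix();K,o,C=cam('wrist');print(A.T@(o-ctrl.get_state()['eef_pos']),A.T@C)
E
```

```text
time: 8.88
eef_pos: [0.4588, 0.2284, 0.2909]
tcp_rot: [0.707, 0.708, 0.006, 0.004]
contact_force: [0.4, 0.4, 1.7]
opening: 0.294
t 8.88 tcp [0.4588 0.2284 0.2909] yhead 0.1 q [ 0.26 -0.14  1.88  0.    1.39  0.26] F [0.4 0.4 1.7] T [-0.04 -0.07  0.05] op 0.294 tilt [ 0.014  0.004 -1.   ]
[np.float64(-20.32), np.float64(-0.32), np.float64(-0.58), np.float64(12.69), 'q6 now 0.26']
[ 0.06842594 -0.00042234 -0.16482365] [[ 8.23087231e-04 -9.62505874e-01 -2.71259591e-01]
 [ 9.99999311e-01  5.65099442e-04  1.02918068e-03]
 [-8.37303809e-04 -2.71260251e-01  9.62505675e-01]]
```

View pics/w6.png

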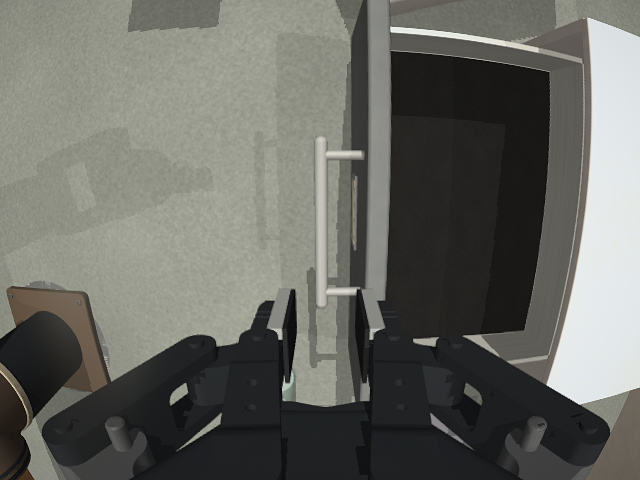

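```bash
python3 - <<'E'
from h import *
a=onz('wrist',(321,137),.15);b=onz('wrist',(321,307),.15);print(a,b,(a+b)/2)
E
python3 -m creep '[-1,0,0,-1.4, -2,0.2,0,-2.8, -3,0.4,0,-4.2, -4,0.6,0,-5.6, -5,0.8,0,-7, -6,1,0,-8.4, -7,1.2,0,-9.8, -8,1.4,0,-11.2, -9,1.6,0,-12.6, -10,1.8,0,-14, -11,2,0,-15.4, -12,2.2,0,-16.8, -12.5,2.4,0,-18.2, -13,2.4,0,-19.6, -13,2.4,0,-21, -13,2.4,0,-22.4, -13,2.4,0,-23.8, -13,2.4,0,-25.2, -13,2.4,0,-26, -13,2.4,0,-26]' 0;  python3 - <<'E'
from h import *
st(); pic('wrist','w7')
for nm in['cap1','bottle1','amber_mid']:
    print(nm,[(round(float(x['p']),2),np.round(x['uv'],1).tolist(),onz('wrist',x['uv'],.132).round(4)) for x in imaging.silhouettes('wrist',nm)])
E
```

```text
[0.45470611 0.30082269 0.15      ] [0.4545931  0.15342092 0.15      ] [0.4546496 0.2271218 0.15     ]
time: 10.6
eef_pos: [0.5147, -0.0971, 0.2789]
tcp_rot: [-0.343, 0.939, 0.002, -0.002]
contact_force: [0.1, -0.5, -0.6]
opening: 1.001
t 10.60 tcp [ 0.5147 -0.0971  0.2789] yhead 130.1 q [-0.38 -0.1   1.86  0.    1.38 -2.65] F [ 0.1 -0.5 -0.6] T [ 0.02 -0.01  0.01] op 1.001 tilt [-0.005  0.002 -1.   ]
cap1 [(0.85, [198.7, 33.6], array([ 0.4547, -0.2905,  0.132 ])), (0.8, [306.0, 141.6], array([ 0.4717, -0.1541,  0.132 ])), (0.76, [93.9, 12.2], array([ 0.4945, -0.4064,  0.132 ])), (0.71, [121.8, 152.9], array([ 0.5829, -0.285 ,  0.132 ]))]
bottle1 [(0.93, [311.2, 137.3], array([ 0.4665, -0.1532,  0.132 ])), (0.83, [125.9, 25.0], array([ 0.4869, -0.362 ,  0.132 ])), (0.75, [214.3, 40.9], array([ 0.4522, -0.2742,  0.132 ])), (0.6, [147.2, 152.2], array([ 0.5669, -0.2632,  0.132 ]))]
amber_mid [(0.81, [229.6, 236.1], array([ 0.5792, -0.155 ,  0.132 ]))]
```

View pics/w7.png

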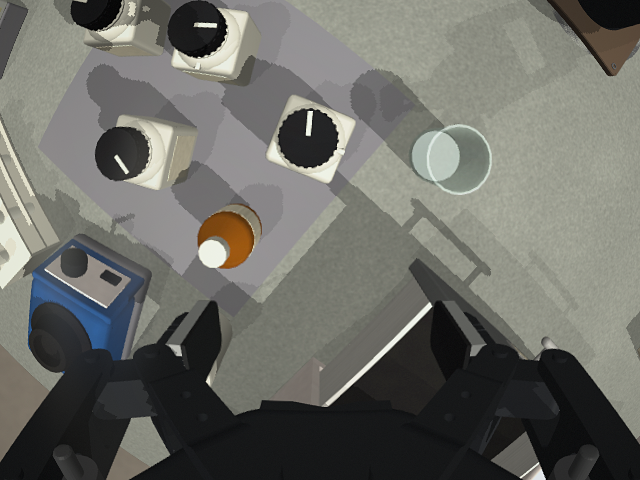

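Run:
```python
from h import *
c=onz('wrist',(308,138),.132);print(c)
p=onz('wrist',(341,151),.09); print('ptr',np.degrees(np.arctan2(*(p-c)[[1,0]])))
m=onz('wrist',(309,113),.132); print('mark',np.degrees(np.arctan2(*(m-c)[[1,0]])))
print(todo([c[0],c[1],.17]),todo([c[0],c[1],.096]))
```

```text
[ 0.46900926 -0.15507132  0.132     ]
ptr 107.82298348086812
mark -142.3785199431421
[np.float64(2.9), np.float64(-0.58), np.float64(4.43)] [np.float64(2.9), np.float64(-0.59), np.float64(7.39)]
```

```bash
python3 -m creep '[1.5,-0.3,1.5,0, 2.9,-0.6,3,0, 2.9,-0.6,4.4,0, 2.9,-0.6,4.4,0, 2.9,-0.6,4.4,0]' 20 60;  python3 - <<'E'
from h import *
st(); pic('wrist','w8')
p=ctrl.get_state()['eef_pos']; print(proj('wrist',[p[0],p[1],.132]), proj('wrist',[.469,-.155,.132]))
E
```

```text
time: 11.22
eef_pos: [0.4671, -0.1546, 0.1676]
tcp_rot: [-0.341, 0.94, 0.004, -0.003]
contact_force: [-0.7, 0.0, -0.5]
opening: 0.918
t 11.22 tcp [ 0.4671 -0.1546  0.1676] yhead 129.9 q [-0.53 -0.08  2.05  0.    1.18 -2.79] F [-0.7  0.  -0.5] T [ 0.   -0.01  0.04] op 0.918 tilt [-0.008  0.005 -1.   ]
[325.23130096 263.57601453] [325.86650801 263.45640216]
```

View pics/w8.png

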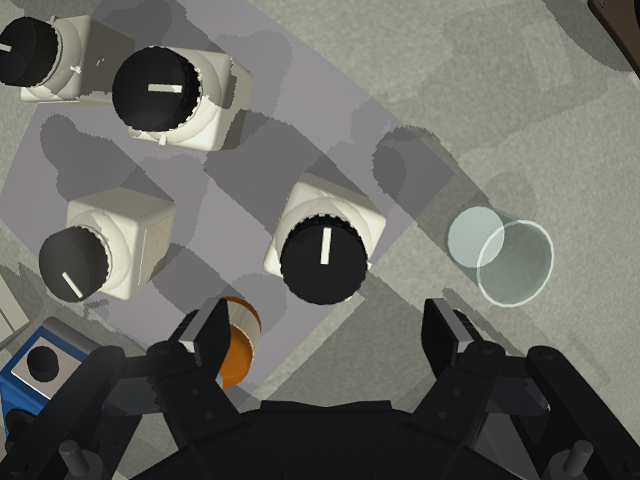

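```bash
python3 -m creep '[0,0,1,0, 0,0,2,0, 0,0,2.85,0, 0,0,2.85,0, 0,0,2.85,0]';python3 -m creep '[0,0,0,0, 0,0,0,0, 0,0,0,0, 0,0,0,0, 0,0,0,0]' 255 60;  python3 - <<'E'
from h import *
st(); pic('wrist','w9')
E
```

```text
time: 11.68
eef_pos: [0.4714, -0.1555, 0.1021]
tcp_rot: [-0.343, 0.939, -0.0, 0.001]
contact_force: [0.0, -0.3, 0.3]
opening: 0.92
time: 12.1
eef_pos: [0.4715, -0.1561, 0.1039]
tcp_rot: [-0.342, 0.94, -0.001, 0.001]
contact_force: [-2.4, 1.8, 8.4]
opening: 0.543
t 12.10 tcp [ 0.4715 -0.1561  0.1039] yhead 130.1 q [-0.52  0.01  2.1   0.    1.04 -2.79] F [-2.4  1.8  8.4] T [0.41 0.43 0.03] op 0.543 tilt [ 0.003 -0.001 -1.   ]
```

View pics/w9.png

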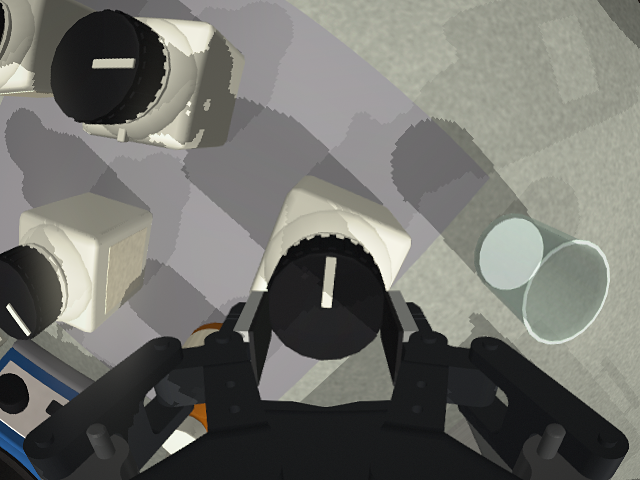

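```bash
python3 -m creep '[0,0,0,1.4, 0,0,0,2.8, 0,0,0,4.2, 0,0,0,5.6, 0,0,0,7, 0,0,0,8.4, 0,0,0,9.8, 0,0,0,11.2, 0,0,0,12.6, 0,0,0,14, 0,0,0,15.4, 0,0,0,16.8, 0,0,0,18.2, 0,0,0,19.6, 0,0,0,21, 0,0,0,21]';  python3 - <<'E'
from h import *
st()
E
python3 -m creep '[0,0,0,0.7, 0,0,0,1.4, 0,0,0,2, 0,0,0,2.6, 0,0,0,2.6]';  python3 - <<'E'
from h import *
st(); pic('wrist','w10')
E
```

```text
time: 13.48
eef_pos: [0.4709, -0.1576, 0.1033]
tcp_rot: [0.537, 0.843, -0.001, 0.002]
contact_force: [-1.9, -1.9, 6.1]
opening: 0.545
t 13.48 tcp [ 0.4709 -0.1576  0.1033] yhead 25.0 q [-0.53  0.01  2.1  -0.    1.03 -0.96] F [-1.9 -1.9  6.1] T [-0.59  0.96 -0.02] op 0.545 tilt [ 0.001 -0.004 -1.   ]
time: 13.9
eef_pos: [0.4701, -0.1577, 0.1032]
tcp_rot: [0.628, 0.778, -0.002, 0.001]
contact_force: [-3.3, -2.4, 6.4]
opening: 0.539
t 13.90 tcp [ 0.4701 -0.1577  0.1032] yhead 12.2 q [-0.53  0.01  2.1  -0.01  1.04 -0.74] F [-3.3 -2.4  6.4] T [-0.62  1.29  0.07] op 0.539 tilt [-0.001 -0.005 -1.   ]
```

View pics/w10.png

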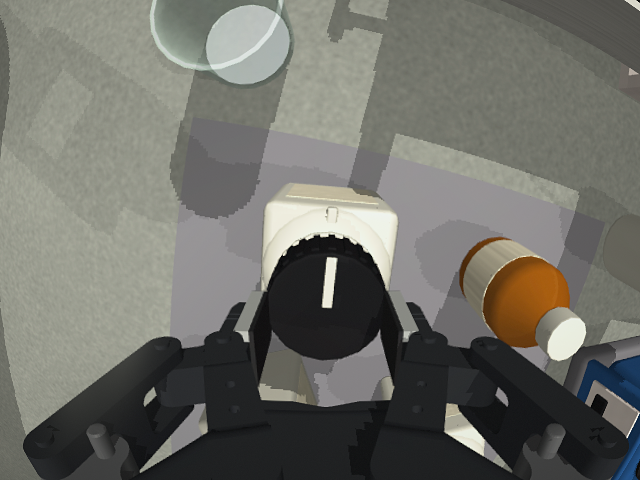

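```bash
python3 -m creep '[0,0,-0.5,0, 0,0,-1.2,0, 0,0,-2.2,0, 0,0,-3.2,0, 0,0,-4.2,0, 0,0,-5.2,0, 0,0,-6.2,0, 0,0,-7.2,0, 0,0,-7.9,0, 0,0,-8.2,0, 0,0,-8.2,0]';  python3 - <<'E'
from h import *
st(); print(todo([.6,.3585,.305],0))
E
```

```text
time: 14.87
eef_pos: [0.4706, -0.1558, 0.3072]
tcp_rot: [0.628, 0.778, 0.001, 0.002]
contact_force: [0.0, -0.4, -5.4]
opening: 0.543
t 14.87 tcp [ 0.4706 -0.1558  0.3072] yhead 12.2 q [-0.52 -0.18  1.89  0.    1.43 -0.74] F [ 0.  -0.4 -5.4] T [-0.05 -0.04  0.02] op 0.543 tilt [ 0.003 -0.001 -1.   ]
[np.float64(19.02), np.float64(9.39), np.float64(0.08), np.float64(2.43), 'q6 now -0.74']
```

```bash
python3 -m creep '[0.5,0.2,0,0.2, 1.5,0.7,0,0.4, 2.7,1.3,0,0.6, 3.9,1.9,0,0.8, 5.1,2.5,0,1, 6.3,3.1,0,1.2, 7.5,3.7,0,1.4, 8.7,4.3,0,1.6, 9.9,4.9,0,1.8, 11.1,5.5,0,2, 12.3,6.1,0,2.2, 13.5,6.7,0,2.4, 14.7,7.3,0,2.4, 15.9,7.9,0,2.4, 17,8.4,0,2.4, 18,8.9,0,2.4, 18.7,9.2,0,2.4, 19,9.4,0,2.4, 19,9.4,0,2.4, 19,9.4,0,2.4]';  python3 - <<'E'
from h import *
st(); pic('wrist','w11'); print(todo([.6,.3585,.14],0))
E
```

```text
time: 16.53
eef_pos: [0.6, 0.3571, 0.3032]
tcp_rot: [0.706, 0.708, -0.002, -0.0]
contact_force: [-0.2, -1.3, -5.1]
opening: 0.537
t 16.53 tcp [0.6    0.3571 0.3032] yhead 0.1 q [ 0.39  0.29  1.4  -0.    1.45  0.39] F [-0.2 -1.3 -5.1] T [-0.16  0.05 -0.  ] op 0.537 tilt [-0.003 -0.003 -1.   ]
[np.float64(0.1), np.float64(0.01), np.float64(6.56), np.float64(0.01), 'q6 now 0.39']
```

View pics/w11.png

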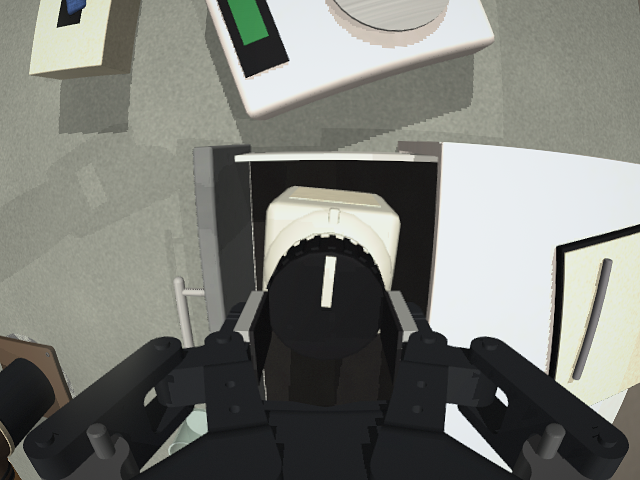

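```bash
python3 -m creep '[0,0,1,0, 0,0,2,0, 0,0,3,0, 0,0,4,0, 0,0,5,0, 0,0,5.8,0, 0,0,6.2,0, 0,0,6.3,0, 0,0,6.3,0]';python3 - <<'E'
from h import *
st()
E
python3 -m creep '[0,0,0.1,0, 0,0,0.2,0, 0,0,0.25,0, 0,0,0.25,0]';python3 - <<'E'
from h import *
st()
E
```

```text
time: 17.33
eef_pos: [0.6005, 0.3568, 0.1478]
tcp_rot: [0.707, 0.707, -0.001, -0.0]
contact_force: [-1.1, -0.2, -5.1]
opening: 0.539
t 17.33 tcp [0.6005 0.3568 0.1478] yhead 0.0 q [ 0.39  0.39  1.56 -0.    1.19  0.39] F [-1.1 -0.2 -5.1] T [ 0.01  0.02 -0.04] op 0.539 tilt [-0.001 -0.001 -1.   ]
time: 17.67
eef_pos: [0.6008, 0.358, 0.1426]
tcp_rot: [0.707, 0.708, 0.0, 0.0]
contact_force: [-1.0, -0.1, -5.8]
opening: 0.544
t 17.67 tcp [0.6008 0.358  0.1426] yhead 0.1 q [ 0.39  0.39  1.57 -0.    1.18  0.39] F [-1.  -0.1 -5.8] T [-0.07  0.03 -0.03] op 0.544 tilt [ 0.001  0.    -1.   ]
```

```bash
python3 -m creep '[0,0,0.06,0, 0,0,0.12,0, 0,0,0.15,0, 0,0,0.15,0]';python3 - <<'E'
from h import *
st()
E
python3 -m creep '[0,0,0.06,0, 0,0,0.1,0, 0,0,0.1,0]';python3 - <<'E'
from h import *
st()
E
```

```text
time: 18.0
eef_pos: [0.6007, 0.3579, 0.1383]
tcp_rot: [0.707, 0.708, 0.0, 0.0]
contact_force: [-0.6, -0.2, -5.1]
opening: 0.544
t 18.00 tcp [0.6007 0.3579 0.1383] yhead 0.1 q [ 0.39  0.4   1.57 -0.    1.18  0.39] F [-0.6 -0.2 -5.1] T [-0.05  0.03  0.07] op 0.544 tilt [ 0. -0. -1.]
time: 18.25
eef_pos: [0.6016, 0.358, 0.1379]
tcp_rot: [0.707, 0.707, 0.001, 0.001]
contact_force: [-1.7, -2.2, 4.1]
opening: 0.543
t 18.25 tcp [0.6016 0.358  0.1379] yhead 0.1 q [ 0.39  0.4   1.57 -0.    1.17  0.39] F [-1.7 -2.2  4.1] T [-0.3   0.37  0.  ] op 0.543 tilt [ 0.003  0.001 -1.   ]
```

```bash
python3 -m creep '[0,0,0,0, 0,0,0,0, 0,0,0,0, 0,0,0,0, 0,0,-1,0, 0,0,-2.5,0, 0,0,-4,0, 0,0,-5.5,0, 0,0,-6,0, 0,0,-6,0]' 30;python3 - <<'E'
from h import *
st(); pic('wrist','w12'); pic('side','s12'); print([(round(float(x['p']),2),np.round(x['uv'],1).tolist()) for x in imaging.silhouettes('side','cap1')])
E
```

```text
time: 19.08
eef_pos: [0.6026, 0.359, 0.2924]
tcp_rot: [0.707, 0.708, 0.005, 0.002]
contact_force: [0.2, 0.7, 0.8]
opening: 0.879
t 19.08 tcp [0.6026 0.359  0.2924] yhead 0.1 q [0.39 0.29 1.42 0.   1.42 0.39] F [0.2 0.7 0.8] T [-0.03 -0.01 -0.  ] op 0.879 tilt [ 0.01   0.004 -1.   ]
[(0.83, [313.3, 89.8]), (0.72, [311.5, 317.5]), (0.71, [306.8, 332.0]), (0.64, [346.4, 373.0]), (0.59, [377.3, 299.4])]
```

View pics/w12.png

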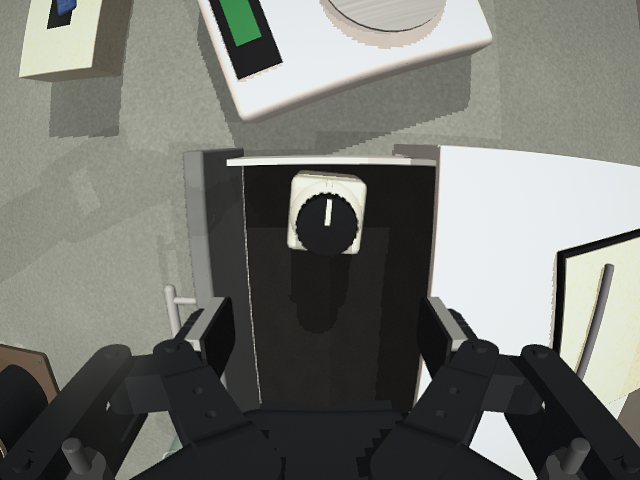

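View pics/s12.png

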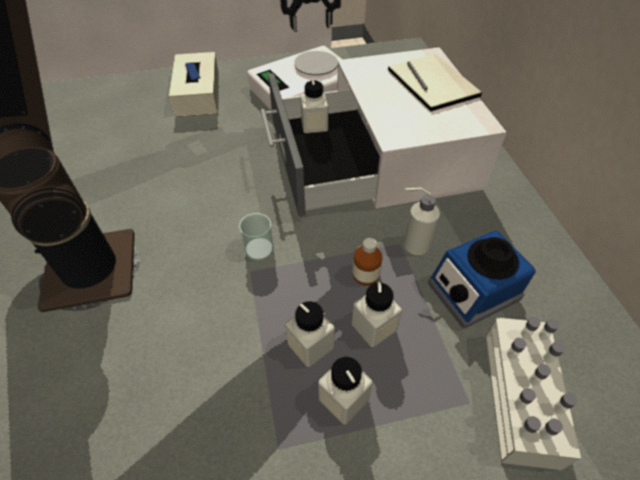

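Run:
```python
from h import *
print(todo([.503,-.36,.28],np.radians(40)))
```

```text
[np.float64(-28.7), np.float64(-3.9), np.float64(0.17), np.float64(-7.99), 'q6 now 0.39']
```

```bash
python3 -m creep '[-28.7,-3.9,0,-8, -28.7,-3.9,0,-8, -28.7,-3.9,0,-8, -28.7,-3.9,0,-8, -28.7,-3.9,0,-8, -28.7,-3.9,0,-8, -28.7,-3.9,0,-8, -28.7,-3.9,0,-8, -28.7,-3.9,0,-8, -28.7,-3.9,0,-8, -28.7,-3.9,0,-8, -28.7,-3.9,0,-8, -28.7,-3.9,0,-8, -28.7,-3.9,0,-8, -28.7,-3.9,0,-8, -28.7,-3.9,0,-8, -28.7,-3.9,0,-8, -28.7,-3.9,0,-8, -28.7,-3.9,0,-8, -28.7,-3.9,0,-8]' 15;python3 - <<'E'
from h import *
st(); pic('wrist','w13')
for nm in['cap1']:
    print(nm,[(round(float(x['p']),2),np.round(x['uv'],1).tolist(),onz('wrist',x['uv'],.132).round(4)) for x in imaging.silhouettes('wrist',nm)])
E
```

```text
time: 20.9
eef_pos: [0.5025, -0.3598, 0.2818]
tcp_rot: [0.423, 0.906, 0.001, -0.003]
contact_force: [-0.3, 0.5, 0.7]
opening: 0.941
t 20.90 tcp [ 0.5025 -0.3598  0.2818] yhead 39.9 q [-0.79  0.12  1.64  0.    1.39 -1.48] F [-0.3  0.5  0.7] T [-0.    0.03 -0.02] op 0.941 tilt [-0.004  0.005 -1.   ]
cap1 [(0.96, [271.8, 258.8], array([ 0.488 , -0.4154,  0.132 ])), (0.87, [442.0, 220.7], array([ 0.5821, -0.2895,  0.132 ])), (0.72, [510.2, 138.7], array([ 0.5807, -0.1885,  0.132 ])), (0.59, [323.9, 135.1], array([ 0.4539, -0.302 ,  0.132 ]))]
```

View pics/w13.png

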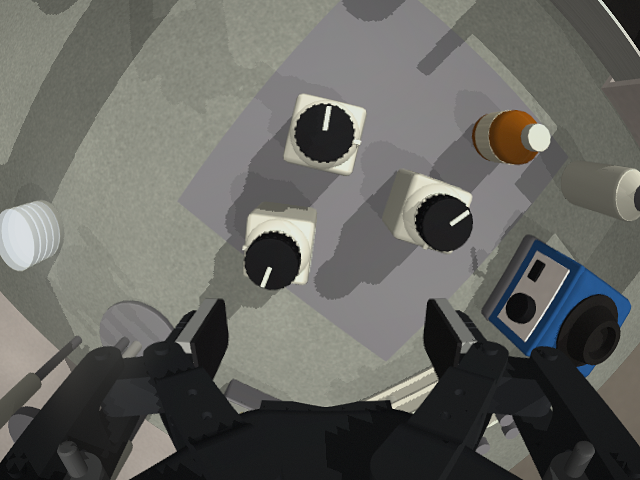

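Run:
```python
from h import *
c=onz('wrist',(325,132),.132);print(c)
hd=lambda d:np.degrees(np.arctan2(d[1],d[0])).round(1)
print('ptr',hd(onz('wrist',(358,142),.09)-c),'mark',hd(onz('wrist',(328,108),.132)-c))
print('edges',hd(onz('wrist',(366,108),.088)-onz('wrist',(296,94),.088)),hd(onz('wrist',(351,175),.088)-onz('wrist',(366,108),.088)))
print(todo([c[0],c[1],.17]),todo([c[0],c[1],.098]))
```

```text
[ 0.45288212 -0.29935793  0.132     ]
ptr 25.7 mark 123.2
edges 28.7 -61.9
[np.float64(3.09), np.float64(-0.03), np.float64(4.54)] [np.float64(3.08), np.float64(-0.03), np.float64(7.42)]
```

```bash
python3 -m creep '[1.5,0,1,1.4, 3.05,0,2,1.4, 3.05,0,3.6,1.4, 3.05,0,5,1.4, 3.05,0,6.5,1.4, 3.05,0,7.4,1.4, 3.05,0,7.4,1.4, 3.05,0,7.4,1.4]' 15 60;python3 -m creep '[0,0,0,0, 0,0,0,0, 0,0,0,0, 0,0,0,0, 0,0,0,0, 0,0,0,0]' 255 60;  python3 - <<'E'
from h import *
st(); pic('wrist','w14')
E
```

```text
time: 21.67
eef_pos: [0.4543, -0.2992, 0.0994]
tcp_rot: [0.476, 0.88, 0.001, -0.002]
contact_force: [0.1, 0.3, 0.6]
opening: 0.938
time: 22.17
eef_pos: [0.4559, -0.303, 0.1041]
tcp_rot: [0.477, 0.879, -0.001, 0.002]
contact_force: [-2.9, 1.0, 5.7]
opening: 0.544
t 22.17 tcp [ 0.4559 -0.303   0.1041] yhead 33.1 q [-0.77  0.12  1.98 -0.    1.04 -1.35] F [-2.9  1.   5.7] T [0.1  0.35 0.03] op 0.544 tilt [ 0.003 -0.004 -1.   ]
```

View pics/w14.png

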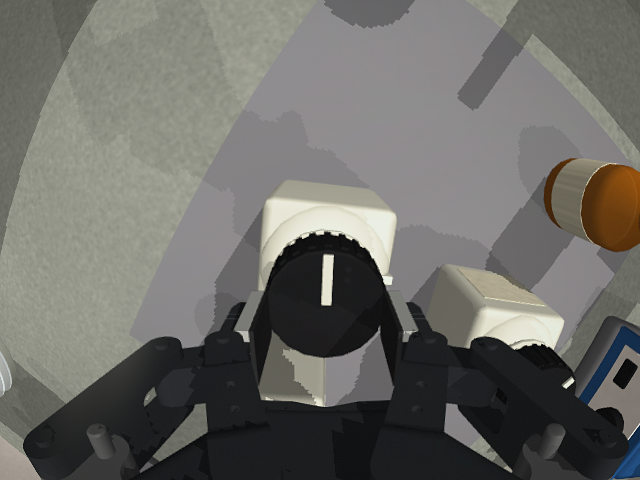

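```bash
python3 -m creep '[0,0,0,1.4, 0,0,0,2.8, 0,0,0,4.2, 0,0,0,5.6, 0,0,0,7, 0,0,0,8.4, 0,0,0,9.8, 0,0,0,11.2, 0,0,0,12.6, 0,0,0,14, 0,0,0,15.4, 0,0,0,16.8, 0,0,0,18.2, 0,0,0,19.6, 0,0,0,20.8, 0,0,0,20.8]';  python3 - <<'E'
from h import *
st(); pic('wrist','w15')
E
```

```text
time: 23.55
eef_pos: [0.4553, -0.3012, 0.1044]
tcp_rot: [0.987, 0.164, 0.0, -0.0]
contact_force: [-3.8, 4.9, 10.0]
opening: 0.537
t 23.55 tcp [ 0.4553 -0.3012  0.1044] yhead -71.2 q [-0.77  0.12  1.98  0.    1.05  0.47] F [-3.8  4.9 10. ] T [1.05 0.76 0.01] op 0.537 tilt [ 0.001  0.001 -1.   ]
```

View pics/w15.png

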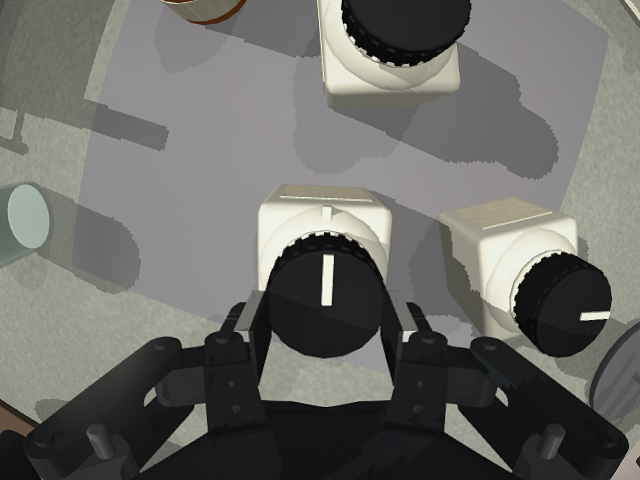

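```bash
python3 -m creep '[0,0,-0.5,0, 0,0,-1.2,0, 0,0,-2.2,0, 0,0,-3.2,0, 0,0,-4.2,0, 0,0,-5.2,0, 0,0,-6.2,0, 0,0,-7.2,0, 0,0,-7.9,0, 0,0,-8.2,0, 0,0,-8.2,0]';  python3 - <<'E'
from h import *
st(); print(todo([.6,.2715,.305],0))
E
```

```text
time: 24.52
eef_pos: [0.4553, -0.3019, 0.3081]
tcp_rot: [0.986, 0.166, 0.001, 0.002]
contact_force: [-0.1, -1.6, -5.8]
opening: 0.546
t 24.52 tcp [ 0.4553 -0.3019  0.3081] yhead -70.9 q [-0.77 -0.06  1.78 -0.    1.42  0.47] F [-0.1 -1.6 -5.8] T [-0.08 -0.02 -0.02] op 0.546 tilt [ 0.003 -0.003 -1.   ]
[np.float64(12.96), np.float64(-19.79), np.float64(0.07), np.float64(-14.19), 'q6 now 0.47']
```

```bash
python3 -m creep '[0.4,-0.6,0,-0.4, 1,-1.6,0,-1.1, 1.8,-2.8,0,-2, 2.6,-4,0,-2.9, 3.4,-5.2,0,-3.8, 4.2,-6.4,0,-4.7, 5,-7.6,0,-5.6, 5.8,-8.8,0,-6.5, 6.6,-10,0,-7.4, 7.4,-11.2,0,-8.3, 8.2,-12.4,0,-9.2, 9,-13.6,0,-10.1, 9.8,-14.9,0,-11, 10.6,-16.1,0,-11.9, 11.3,-17.3,0,-12.8, 12,-18.4,0,-13.6, 12.6,-19.2,0,-14.2, 12.9,-19.7,0,-14.2, 13,-19.8,0,-14.2, 13,-19.8,0,-14.2]';  python3 - <<'E'
from h import *
st(); pic('wrist','w16'); print(todo([.6,.2715,.139],0))
E
```

```text
time: 26.18
eef_pos: [0.5997, 0.2727, 0.3033]
tcp_rot: [0.707, 0.708, -0.002, -0.001]
contact_force: [-0.4, -0.5, -4.7]
opening: 0.542
t 26.18 tcp [0.5997 0.2727 0.3033] yhead 0.1 q [ 0.27  0.2   1.51 -0.    1.44  0.27] F [-0.4 -0.5 -4.7] T [-0.11 -0.   -0.04] op 0.542 tilt [-0.003 -0.002 -1.   ]
[np.float64(0.01), np.float64(0.02), np.float64(6.6), np.float64(0.0), 'q6 now 0.27']
```

View pics/w16.png

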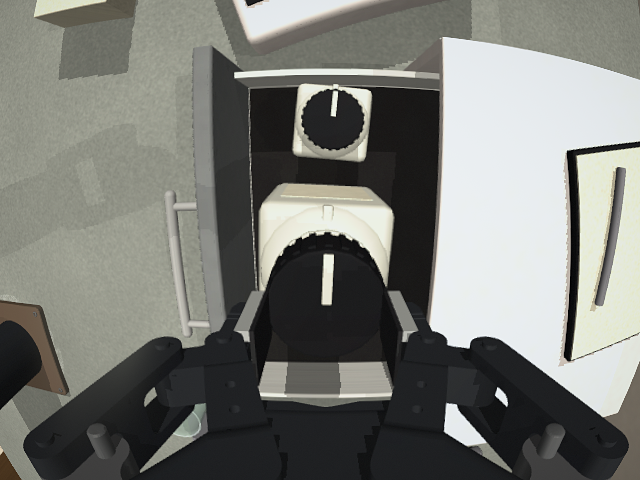

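```bash
python3 -m creep '[0,0,1,0, 0,0,2,0, 0,0,3,0, 0,0,4,0, 0,0,5,0, 0,0,5.8,0, 0,0,6.2,0, 0,0,6.4,0, 0,0,6.5,0, 0,0,6.6,0, 0,0,6.65,0, 0,0,6.65,0]';python3 - <<'E'
from h import *
st()
E
```

```text
time: 27.23
eef_pos: [0.601, 0.2728, 0.1407]
tcp_rot: [0.707, 0.707, 0.001, 0.001]
contact_force: [0.0, -0.4, -5.7]
opening: 0.54
t 27.23 tcp [0.601  0.2728 0.1407] yhead 0.1 q [ 0.27  0.31  1.67 -0.    1.15  0.27] F [ 0.  -0.4 -5.7] T [-0.05 -0.02  0.02] op 0.540 tilt [ 0.002  0.001 -1.   ]
```

```bash
python3 -m creep '[0,0,0.06,0, 0,0,0.12,0, 0,0,0.15,0, 0,0,0.15,0]';python3 - <<'E'
from h import *
st()
E
```

```text
time: 27.57
eef_pos: [0.6014, 0.2734, 0.1382]
tcp_rot: [0.707, 0.708, 0.002, 0.001]
contact_force: [-2.5, 0.7, 3.2]
opening: 0.541
t 27.57 tcp [0.6014 0.2734 0.1382] yhead 0.1 q [0.27 0.32 1.67 0.   1.15 0.27] F [-2.5  0.7  3.2] T [0.14 0.31 0.05] op 0.541 tilt [ 0.003  0.001 -1.   ]
```

```bash
python3 -m creep '[0,0,0,0, 0,0,0,0, 0,0,0,0, 0,0,0,0, 0,0,-1,0, 0,0,-2.5,0, 0,0,-4,0, 0,0,-5.5,0, 0,0,-6,0, 0,0,-6,0]' 30;python3 - <<'E'
from h import *
st(); pic('wrist','w17'); print(todo([.648,-.314,.28],np.radians(68)))
E
```

```text
time: 28.4
eef_pos: [0.6027, 0.2732, 0.2921]
tcp_rot: [0.707, 0.707, 0.005, 0.003]
contact_force: [0.0, -0.2, 0.1]
opening: 0.881
t 28.40 tcp [0.6027 0.2732 0.2921] yhead 0.1 q [ 0.27  0.2   1.53 -0.    1.4   0.27] F [ 0.  -0.2  0.1] T [-0.04 -0.02  0.01] op 0.881 tilt [ 0.011  0.003 -1.   ]
[np.float64(-23.48), np.float64(1.84), np.float64(0.3), np.float64(-13.59), 'q6 now 0.27']
```

View pics/w17.png

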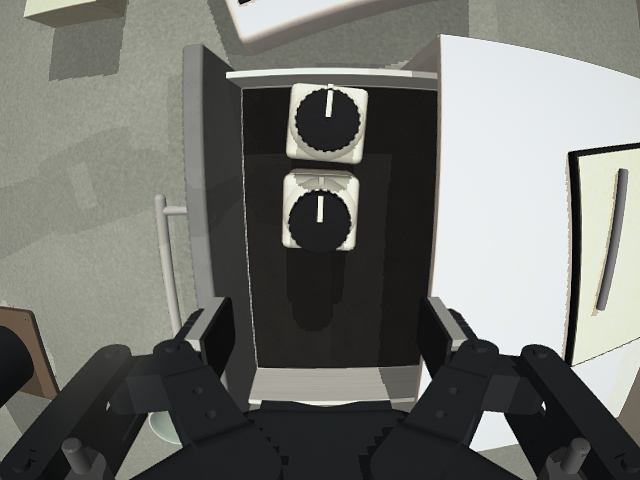

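```bash
python3 -m creep '[-23.5,1.8,0.3,-13.6, -23.5,1.8,0.3,-13.6, -23.5,1.8,0.3,-13.6, -23.5,1.8,0.3,-13.6, -23.5,1.8,0.3,-13.6, -23.5,1.8,0.3,-13.6, -23.5,1.8,0.3,-13.6, -23.5,1.8,0.3,-13.6, -23.5,1.8,0.3,-13.6, -23.5,1.8,0.3,-13.6, -23.5,1.8,0.3,-13.6, -23.5,1.8,0.3,-13.6, -23.5,1.8,0.3,-13.6, -23.5,1.8,0.3,-13.6, -23.5,1.8,0.3,-13.6, -23.5,1.8,0.3,-13.6, -23.5,1.8,0.3,-13.6, -23.5,1.8,0.3,-13.6]' 15;python3 - <<'E'
from h import *
st(); pic('wrist','w18')
for nm in['cap1']:
    print(nm,[(round(float(x['p']),2),np.round(x['uv'],1).tolist(),onz('wrist',x['uv'],.132).round(4)) for x in imaging.silhouettes('wrist',nm)])
E
```

```text
time: 29.95
eef_pos: [0.6453, -0.3136, 0.2753]
tcp_rot: [0.19, 0.982, 0.001, -0.002]
contact_force: [0.7, -0.3, 0.4]
opening: 0.938
t 29.95 tcp [ 0.6453 -0.3136  0.2753] yhead 68.1 q [-0.59  0.34  1.39  0.    1.42 -1.78] F [ 0.7 -0.3  0.4] T [-0.01 -0.05  0.05] op 0.938 tilt [-0.003  0.003 -1.   ]
cap1 [(0.82, [324.8, 148.1], array([ 0.5862, -0.29  ,  0.132 ])), (0.62, [153.7, 112.1], array([ 0.4946, -0.4156,  0.132 ]))]
```

View pics/w18.png

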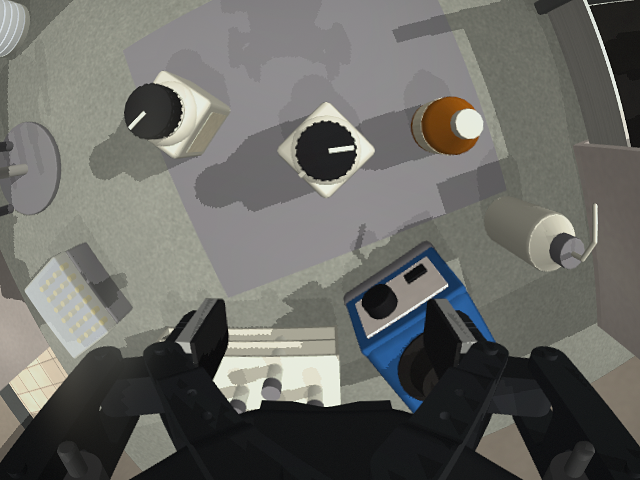

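Run:
```python
from h import *
c=onz('wrist',(326,150),.132);print(c)
hd=lambda d:np.degrees(np.arctan2(d[1],d[0])).round(1)
print('ptr',hd(onz('wrist',(301,174),.09)-c),'mark',hd(onz('wrist',(355,148),.132)-c))
print(todo([c[0],c[1],.098]))
```

```text
[ 0.5880767  -0.28963274  0.132     ]
ptr -66.8 mark 72.6
[np.float64(2.48), np.float64(0.0), np.float64(7.16)]
```

```bash
python3 -m creep '[1.2,0,1,-0.9, 2.5,0,2,-0.9, 2.5,0,3.6,-0.9, 2.5,0,5,-0.9, 2.5,0,6.3,-0.9, 2.5,0,7.1,-0.9, 2.5,0,7.1,-0.9, 2.5,0,7.1,-0.9]' 15 60;python3 -m creep '[0,0,0,0, 0,0,0,0, 0,0,0,0, 0,0,0,0, 0,0,0,0, 0,0,0,0]' 255 60;  python3 - <<'E'
from h import *
st(); pic('wrist','w19')
E
```

```text
time: 30.72
eef_pos: [0.5875, -0.2897, 0.0997]
tcp_rot: [0.151, 0.989, 0.001, -0.001]
contact_force: [-0.4, 0.6, -0.2]
opening: 0.945
time: 31.22
eef_pos: [0.5901, -0.2919, 0.1043]
tcp_rot: [0.152, 0.988, -0.001, 0.003]
contact_force: [0.5, 2.2, 6.3]
opening: 0.542
t 31.22 tcp [ 0.5901 -0.2919  0.1043] yhead 72.6 q [-0.61  0.35  1.7   0.    1.09 -1.88] F [0.5 2.2 6.3] T [ 0.37 -0.08  0.01] op 0.542 tilt [ 0.005 -0.002 -1.   ]
```

View pics/w19.png

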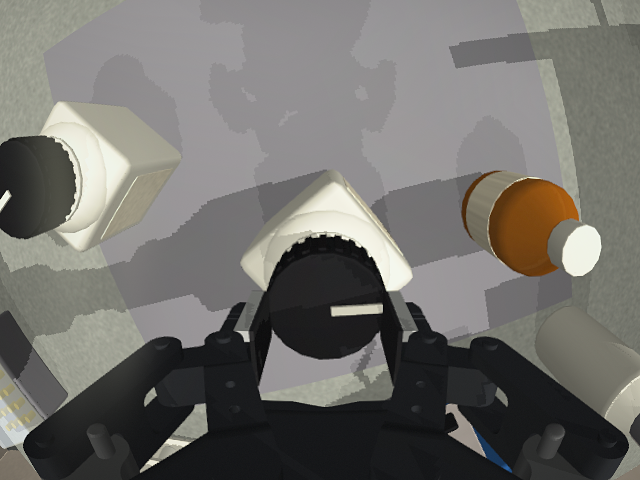

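```bash
python3 -m creep '[0,0,0,1.4, 0,0,0,2.8, 0,0,0,4.2, 0,0,0,5.6, 0,0,0,7, 0,0,0,8.4, 0,0,0,9.8, 0,0,0,11.2, 0,0,0,12.6, 0,0,0,14, 0,0,0,15.4, 0,0,0,16.8, 0,0,0,18.2, 0,0,0,19.6, 0,0,0,21, 0,0,0,22.4, 0,0,0,22.4]'; python3 -m creep '[0,0,0,1.4, 0,0,0,2.8, 0,0,0,4.2, 0,0,0,5.6, 0,0,0,7.2, 0,0,0,7.2]';  python3 - <<'E'
from h import *
st(); pic('wrist','w20')
E
```

```text
time: 32.68
eef_pos: [0.5873, -0.2921, 0.104]
tcp_rot: [0.905, 0.425, -0.001, -0.0]
contact_force: [-5.3, 1.9, 8.8]
opening: 0.54
time: 33.18
eef_pos: [0.5881, -0.2911, 0.104]
tcp_rot: [0.992, 0.125, 0.0, -0.0]
contact_force: [-4.1, 2.9, 9.4]
opening: 0.536
t 33.18 tcp [ 0.5881 -0.2911  0.104 ] yhead -75.7 q [-0.61  0.35  1.7   0.    1.09  0.71] F [-4.1  2.9  9.4] T [0.94 0.77 0.17] op 0.536 tilt [-0.     0.001 -1.   ]
```

View pics/w20.png

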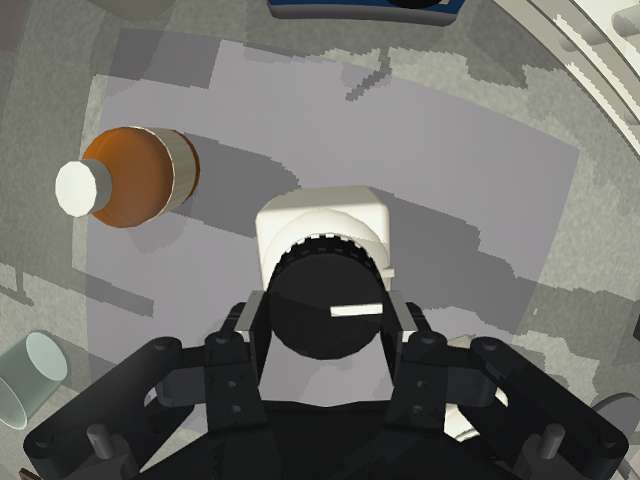

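```bash
python3 -m creep '[0,0,-0.5,0, 0,0,-1.2,0, 0,0,-2.2,0, 0,0,-3.2,0, 0,0,-4.2,0, 0,0,-5.2,0, 0,0,-6.2,0, 0,0,-7.2,0, 0,0,-7.9,0, 0,0,-8.2,0, 0,0,-8.2,0]';  python3 - <<'E'
from h import *
st(); print(todo([.6,.1845,.305],0))
E
```

```text
time: 34.15
eef_pos: [0.5884, -0.292, 0.3078]
tcp_rot: [0.992, 0.127, 0.001, 0.001]
contact_force: [-0.2, -0.1, -5.4]
opening: 0.535
t 34.15 tcp [ 0.5884 -0.292   0.3078] yhead -75.4 q [-0.61  0.19  1.51 -0.    1.43  0.7 ] F [-0.2 -0.1 -5.4] T [-0.03 -0.03 -0.02] op 0.535 tilt [ 0.003 -0.002 -1.   ]
[np.float64(5.24), np.float64(-18.33), np.float64(0.06), np.float64(-15.09), 'q6 now 0.70']
```

```bash
python3 -m creep '[0.2,-0.6,0,-0.4, 0.5,-1.6,0,-1.2, 0.8,-2.8,0,-2.2, 1.1,-4,0,-3.2, 1.5,-5.2,0,-4.2, 1.8,-6.4,0,-5.2, 2.2,-7.6,0,-6.2, 2.5,-8.8,0,-7.2, 2.9,-10,0,-8.2, 3.2,-11.2,0,-9.2, 3.5,-12.4,0,-10.2, 3.9,-13.6,0,-11.2, 4.3,-14.8,0,-12.2, 4.6,-16,0,-13.2, 4.9,-17.1,0,-14.2, 5.1,-17.9,0,-15.1, 5.2,-18.3,0,-15.1, 5.2,-18.3,0,-15.1, 5.2,-18.3,0,-15.1]';  python3 - <<'E'
from h import *
st(); pic('wrist','w21'); print(todo([.6,.1845,.139],0))
E
```

```text
time: 35.73
eef_pos: [0.598, 0.1836, 0.3038]
tcp_rot: [0.707, 0.707, -0.002, -0.0]
contact_force: [-0.4, -0.6, -5.0]
opening: 0.539
t 35.73 tcp [0.598  0.1836 0.3038] yhead 0.0 q [ 0.14  0.12  1.59 -0.    1.43  0.14] F [-0.4 -0.6 -5. ] T [-0.21 -0.03  0.01] op 0.539 tilt [-0.003 -0.002 -1.   ]
[np.float64(0.08), np.float64(0.08), np.float64(6.61), np.float64(-0.0), 'q6 now 0.14']
```

View pics/w21.png

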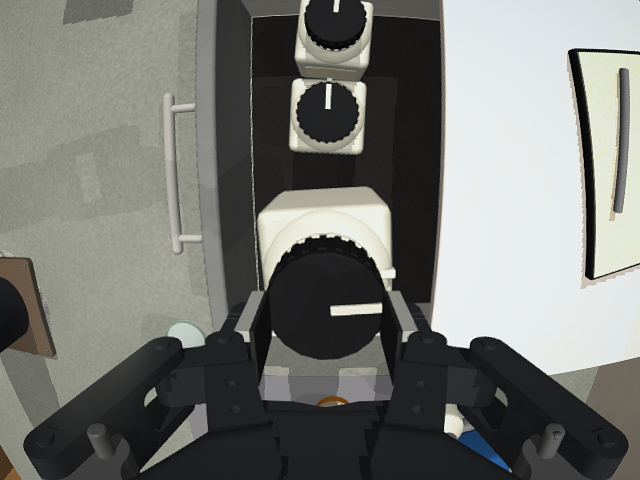

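```bash
python3 -m creep '[0,0,1,0, 0,0,2,0, 0,0,3,0, 0,0,4,0, 0,0,5,0, 0,0,5.8,0, 0,0,6.2,0, 0,0,6.4,0, 0,0,6.5,0, 0,0,6.6,0, 0,0,6.7,0, 0,0,6.75,0, 0,0,6.75,0]';python3 - <<'E'
from h import *
st()
E
```

```text
time: 36.87
eef_pos: [0.5999, 0.1843, 0.1387]
tcp_rot: [0.707, 0.707, 0.001, 0.001]
contact_force: [1.1, -0.3, -3.4]
opening: 0.538
t 36.87 tcp [0.5999 0.1843 0.1387] yhead 0.1 q [0.14 0.25 1.76 0.   1.13 0.14] F [ 1.1 -0.3 -3.4] T [ 0.02 -0.09 -0.03] op 0.538 tilt [ 0.003  0.001 -1.   ]
```

```bash
python3 -m creep '[0,0,0.05,0, 0,0,0.07,0]'; python3 -m creep '[0,0,0,0, 0,0,0,0, 0,0,0,0, 0,0,0,0, 0,0,-1,0, 0,0,-2.5,0, 0,0,-4,0, 0,0,-5.5,0, 0,0,-6,0, 0,0,-6,0]' 30;python3 - <<'E'
from h import *
st(); pic('wrist','w22'); pic('side','s22'); print(todo([.519,-.48,.28],np.radians(25)))
E
```

```text
time: 37.03
eef_pos: [0.6007, 0.1845, 0.1383]
tcp_rot: [0.707, 0.708, 0.002, 0.002]
contact_force: [0.1, 0.6, 5.7]
opening: 0.54
time: 37.87
eef_pos: [0.601, 0.1844, 0.2911]
tcp_rot: [0.707, 0.708, 0.004, 0.003]
contact_force: [0.1, 0.1, 0.7]
opening: 0.883
t 37.87 tcp [0.601  0.1844 0.2911] yhead 0.1 q [ 0.14  0.13  1.61 -0.    1.39  0.14] F [0.1 0.1 0.7] T [ 0.01 -0.01 -0.02] op 0.883 tilt [ 0.01   0.001 -1.   ]
[np.float64(-26.56), np.float64(-3.21), np.float64(0.18), np.float64(-4.99), 'q6 now 0.14']
```

View pics/s22.png

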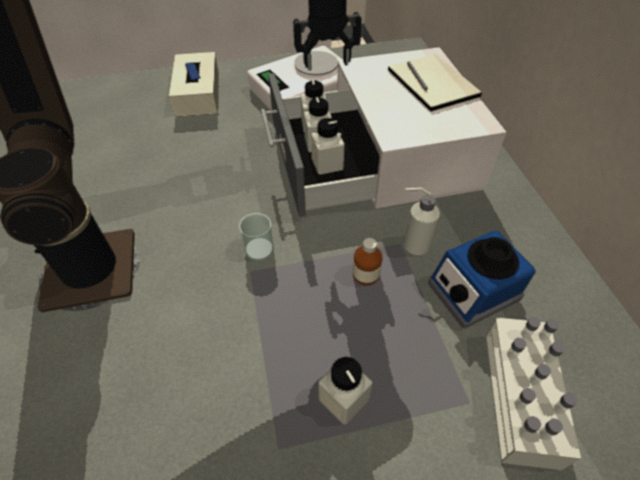

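View pics/w22.png

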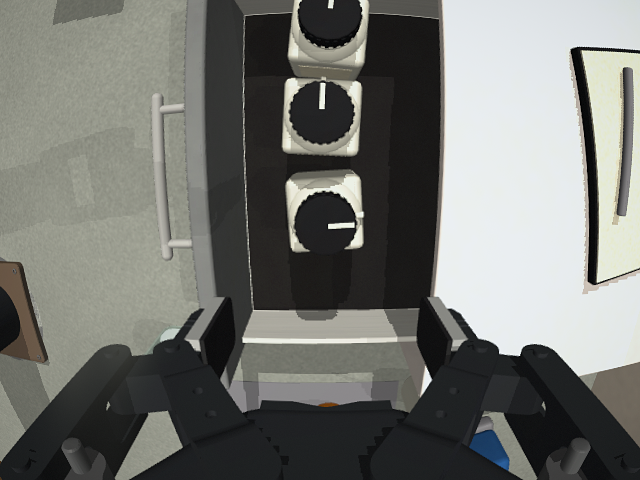

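```bash
python3 -m creep '[-26.6,-3.2,0.2,-5, -26.6,-3.2,0.2,-5, -26.6,-3.2,0.2,-5, -26.6,-3.2,0.2,-5, -26.6,-3.2,0.2,-5, -26.6,-3.2,0.2,-5, -26.6,-3.2,0.2,-5, -26.6,-3.2,0.2,-5, -26.6,-3.2,0.2,-5, -26.6,-3.2,0.2,-5, -26.6,-3.2,0.2,-5, -26.6,-3.2,0.2,-5, -26.6,-3.2,0.2,-5, -26.6,-3.2,0.2,-5, -26.6,-3.2,0.2,-5, -26.6,-3.2,0.2,-5, -26.6,-3.2,0.2,-5, -26.6,-3.2,0.2,-5, -26.6,-3.2,0.2,-5, -26.6,-3.2,0.2,-5]' 15;python3 - <<'E'
from h import *
st(); pic('wrist','w23')
for nm in['cap1']:
    print(nm,[(round(float(x['p']),2),np.round(x['uv'],1).tolist(),onz('wrist',x['uv'],.132).round(4)) for x in imaging.silhouettes('wrist',nm)])
E
```

```text
time: 39.63
eef_pos: [0.5196, -0.4791, 0.2783]
tcp_rot: [0.536, 0.844, 0.001, -0.001]
contact_force: [0.6, 0.4, -0.0]
opening: 0.938
t 39.63 tcp [ 0.5196 -0.4791  0.2783] yhead 25.1 q [-0.89  0.32  1.41  0.    1.41 -1.33] F [ 0.6  0.4 -0. ] T [-0.01 -0.01 -0.03] op 0.938 tilt [-0.002  0.003 -1.   ]
cap1 [(0.82, [321.9, 145.1], array([ 0.4891, -0.4206,  0.132 ]))]
```

View pics/w23.png

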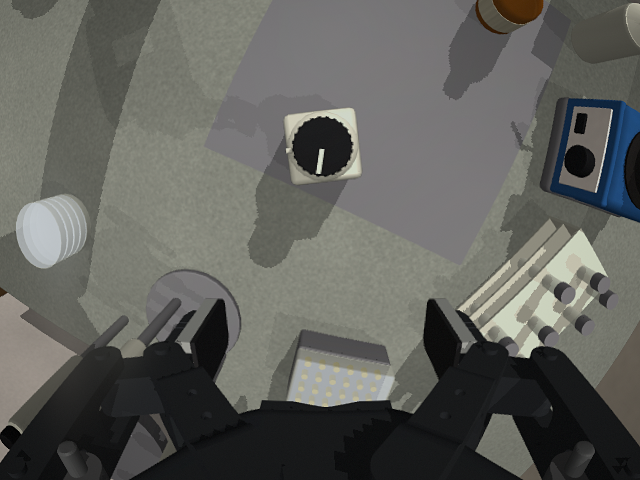

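Run:
```python
from h import *
c=onz('wrist',(323,146),.132);print(c)
hd=lambda d:np.degrees(np.arctan2(d[1],d[0])).round(1)
print('ptr',hd(onz('wrist',(288,151),.09)-c),'mark',hd(onz('wrist',(319,174),.132)-c))
print(todo([c[0],c[1],.098]))
```

```text
[ 0.49025256 -0.42091986  0.132     ]
ptr -146.4 mark -72.9
[np.float64(2.6), np.float64(-0.09), np.float64(7.27)]
```

```bash
python3 -m creep '[1.3,0,1,1.7, 2.6,-0.1,2,1.7, 2.6,-0.1,3.6,1.7, 2.6,-0.1,5,1.7, 2.6,-0.1,6.4,1.7, 2.6,-0.1,7.2,1.7, 2.6,-0.1,7.2,1.7, 2.6,-0.1,7.2,1.7]' 15 60;python3 -m creep '[0,0,0,0, 0,0,0,0, 0,0,0,0, 0,0,0,0, 0,0,0,0, 0,0,0,0]' 255 60;  python3 -m creep '[0,0,0,1.4, 0,0,0,2.8, 0,0,0,4.2, 0,0,0,5.6, 0,0,0,7, 0,0,0,8.4, 0,0,0,9.8, 0,0,0,11.2, 0,0,0,12.6, 0,0,0,14, 0,0,0,15.4, 0,0,0,16.8, 0,0,0,17.4, 0,0,0,17.4]'
python3 - <<'E'
from h import *
st(); pic('wrist','w24')
E
```

```text
time: 40.4
eef_pos: [0.4897, -0.4215, 0.0995]
tcp_rot: [0.597, 0.802, 0.0, -0.001]
contact_force: [-0.2, -0.7, -0.3]
opening: 0.941
time: 40.9
eef_pos: [0.4907, -0.4248, 0.1038]
tcp_rot: [0.598, 0.802, -0.001, 0.002]
contact_force: [-0.9, 0.3, 6.7]
opening: 0.54
time: 42.07
eef_pos: [0.4919, -0.4244, 0.1039]
tcp_rot: [0.986, 0.169, 0.003, 0.002]
contact_force: [2.1, 2.3, 6.0]
opening: 0.545
t 42.07 tcp [ 0.4919 -0.4244  0.1039] yhead -70.6 q [-0.87  0.33  1.73  0.    1.08  0.36] F [2.1 2.3 6. ] T [ 0.21 -0.36  0.03] op 0.545 tilt [ 0.006 -0.004 -1.   ]
```

View pics/w24.png

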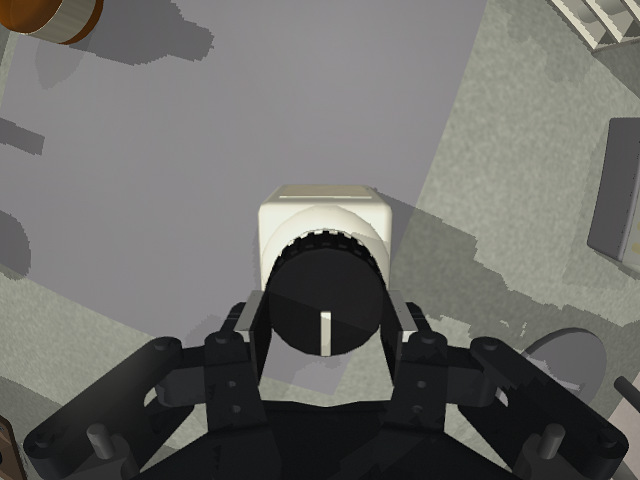

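```bash
python3 -m creep '[0,0,-0.5,0, 0,0,-1.2,0, 0,0,-2.2,0, 0,0,-3.2,0, 0,0,-4.2,0, 0,0,-5.2,0, 0,0,-6.2,0, 0,0,-7.2,0, 0,0,-7.9,0, 0,0,-8.2,0, 0,0,-8.2,0]';  python3 - <<'E'
from h import *
st(); print(todo([.6,.098,.305],0))
E
```

```text
time: 43.03
eef_pos: [0.4899, -0.4237, 0.3076]
tcp_rot: [0.985, 0.17, 0.001, 0.002]
contact_force: [-0.1, -0.5, -3.9]
opening: 0.538
t 43.03 tcp [ 0.4899 -0.4237  0.3076] yhead -70.4 q [-0.87  0.17  1.54 -0.    1.43  0.36] F [-0.1 -0.5 -3.9] T [-0.03 -0.01  0.02] op 0.538 tilt [ 0.002 -0.003 -1.   ]
[np.float64(11.13), np.float64(-18.19), np.float64(0.05), np.float64(-14.09), 'q6 now 0.36']
```

```bash
python3 -m creep '[0.3,-0.5,0,-0.4, 0.9,-1.5,0,-1.2, 1.6,-2.6,0,-2.1, 2.3,-3.7,0,-3, 3,-4.8,0,-3.9, 3.7,-6,0,-4.8, 4.4,-7.2,0,-5.7, 5.1,-8.3,0,-6.6, 5.8,-9.5,0,-7.5, 6.5,-10.6,0,-8.4, 7.2,-11.7,0,-9.3, 7.9,-12.9,0,-10.2, 8.6,-14,0,-11.1, 9.3,-15.2,0,-12, 10,-16.4,0,-12.9, 10.6,-17.3,0,-13.7, 11,-18,0,-14.1, 11.1,-18.2,0,-14.1, 11.1,-18.2,0,-14.1, 11.1,-18.2,0,-14.1]';  python3 - <<'E'
from h import *
st(); pic('wrist','w25'); print(todo([.6,.098,.139],0))
E
```

```text
time: 44.7
eef_pos: [0.5977, 0.0982, 0.3031]
tcp_rot: [0.706, 0.708, -0.002, -0.001]
contact_force: [-0.3, -0.1, -4.9]
opening: 0.533
t 44.70 tcp [0.5977 0.0982 0.3031] yhead 0.1 q [-0.    0.08  1.64 -0.    1.42 -0.01] F [-0.3 -0.1 -4.9] T [-0.11 -0.01  0.03] op 0.533 tilt [-0.004 -0.001 -1.   ]
[np.float64(0.02), np.float64(0.1), np.float64(6.59), np.float64(0.01), 'q6 now -0.01']
```

View pics/w25.png

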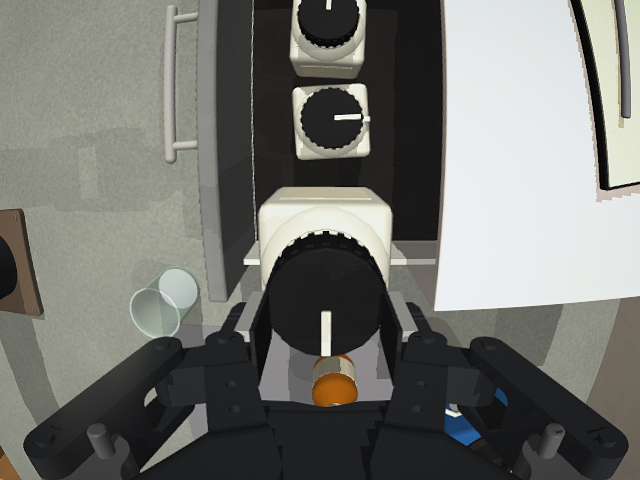

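Run:
```python
from h import *
# wall in w22 too
for uv in ((415,241),(415,263),(250,264)): print(onz('wrist',uv,.104))
for uv in ((352,90),(330,158)): print(onz('wrist',uv,.122))
```

```text
[0.69022766 0.06649764 0.104     ]
[0.69195414 0.04243437 0.104     ]
[0.5181748  0.04108658 0.104     ]
[0.62156284 0.21478896 0.122     ]
[0.6015498  0.15083136 0.122     ]
```

```bash
python3 -m creep '[0,0.1,1,0, 0,0.1,2,0, 0,0.1,3,0, 0,0.1,4,0, 0,0.1,4.8,0, 0,0.1,5.4,0, 0,0.1,6,0, 0,0.1,6.3,0, 0,0.1,6.5,0, 0,0.1,6.6,0, 0,0.1,6.7,0, 0,0.1,6.8,0, 0,0.1,6.8,0]';python3 - <<'E'
from h import *
st()
E
```

```text
time: 45.83
eef_pos: [0.6032, 0.0982, 0.138]
tcp_rot: [0.707, 0.707, 0.002, 0.002]
contact_force: [-1.4, -0.3, 1.4]
opening: 0.538
t 45.83 tcp [0.6032 0.0982 0.138 ] yhead 0.1 q [-0.    0.21  1.8  -0.    1.12 -0.01] F [-1.4 -0.3  1.4] T [-0.1   0.16 -0.01] op 0.538 tilt [ 0.005 -0.001 -1.   ]
```

Floor contact. Release, rise and look.

```bash
python3 -m creep '[0,0,0,0, 0,0,0,0, 0,0,0,0, 0,0,0,0, 0,0,-1,0, 0,0,-2.5,0, 0,0,-4,0, 0,0,-5.5,0, 0,0,-6,0, 0,0,-6,0]' 30;python3 - <<'E'
from h import *
st(); pic('wrist','w26'); pic('side','s26');pic('scene','c26'); print(todo([.4,.2275,.28],0))
E
```

```text
time: 46.67
eef_pos: [0.6037, 0.0985, 0.2913]
tcp_rot: [0.707, 0.708, 0.004, 0.004]
contact_force: [0.9, 0.4, -0.3]
opening: 0.879
t 46.67 tcp [0.6037 0.0985 0.2913] yhead 0.1 q [-0.    0.09  1.65  0.    1.39 -0.01] F [ 0.9  0.4 -0.3] T [-0.03  0.01 -0.03] op 0.879 tilt [ 0.011  0.    -1.   ]
[np.float64(5.17), np.float64(-8.01), np.float64(0.14), np.float64(0.01), 'q6 now -0.01']
```

View pics/w26.png

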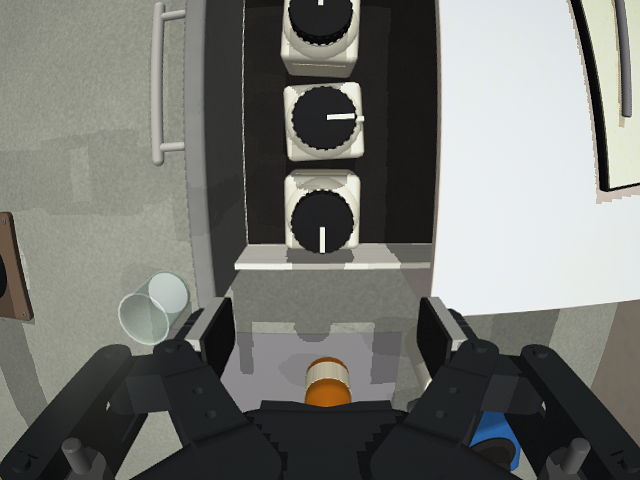

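View pics/s26.png

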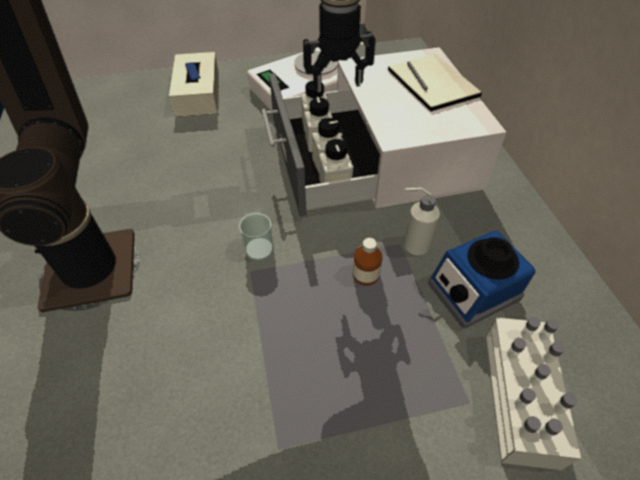

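View pics/c26.png

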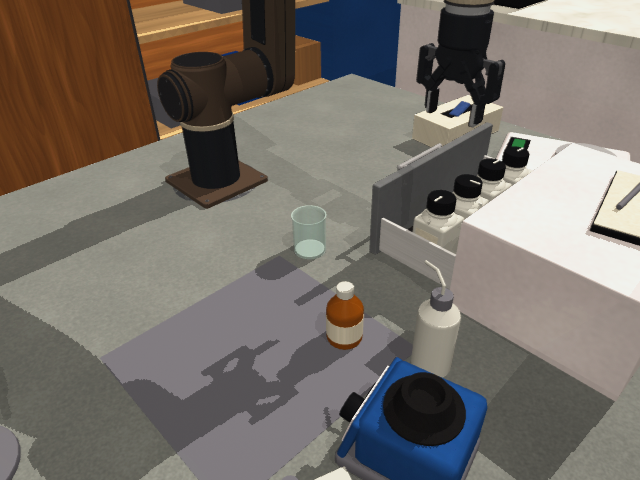

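```bash
python3 -m creep '[5.2,-5.9,0,0, 5.2,-5.9,0,0, 5.2,-5.9,0,0, 5.2,-5.9,0,0, 5.2,-5.9,0,0, 5.2,-5.9,0,0, 5.2,-5.9,0,0, 5.2,-5.9,0,0]' 190
python3 - <<'E'
from h import *
st(); pic('wrist','w27')
a=imaging.silhouettes('wrist','drawer_handle'); print(len(a))
print(todo([.456,.2275,.121],0)); print(proj('wrist',[.456,.2975,.15]),proj('wrist',[.456,.1575,.15]))
E
```

```text
time: 47.48
eef_pos: [0.4532, 0.2279, 0.283]
tcp_rot: [0.707, 0.708, -0.002, -0.001]
contact_force: [0.0, -0.5, 0.8]
opening: 0.253
t 47.48 tcp [0.4532 0.2279 0.283 ] yhead 0.1 q [ 0.27 -0.14  1.89 -0.    1.39  0.26] F [ 0.  -0.5  0.8] T [-0.01  0.05 -0.02] op 0.253 tilt [-0.003 -0.001 -1.   ]
0
[np.float64(0.01), np.float64(0.09), np.float64(6.51), np.float64(-0.0), 'q6 now 0.26']
[328.45965821 139.77546961] [328.06316689 303.08292575]
```

View pics/w27.png

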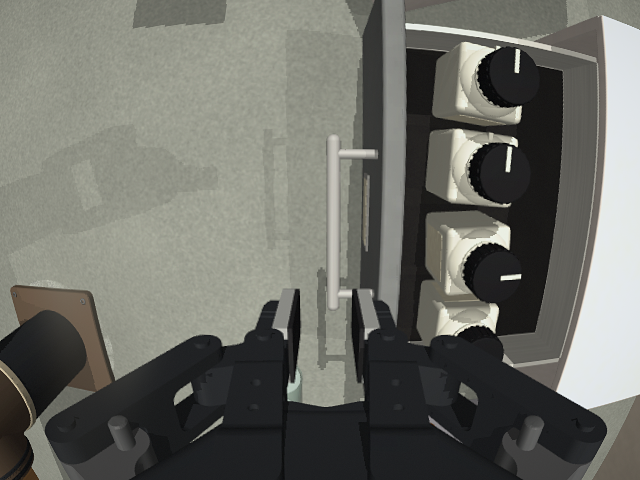

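```bash
python3 -m creep '[0,0.2,1.5,0, 0,0.2,3,0, 0,0.2,4.2,0, 0,0.2,5.2,0, 0,0.2,6,0, 0,0.2,6.5,0, 0,0.2,6.5,0, 0,0.2,6.5,0]'
python3 - <<'E'
from h import *
st(); pic('wrist','w28')
E
```

```text
time: 48.25
eef_pos: [0.4591, 0.2277, 0.1223]
tcp_rot: [0.707, 0.707, -0.001, -0.0]
contact_force: [-0.4, 0.8, 0.2]
opening: 0.254
t 48.25 tcp [0.4591 0.2277 0.1223] yhead -0.0 q [ 0.26  0.02  2.05 -0.    1.08  0.26] F [-0.4  0.8  0.2] T [-0.02  0.01  0.02] op 0.254 tilt [-0.001 -0.    -1.   ]
```

View pics/w28.png

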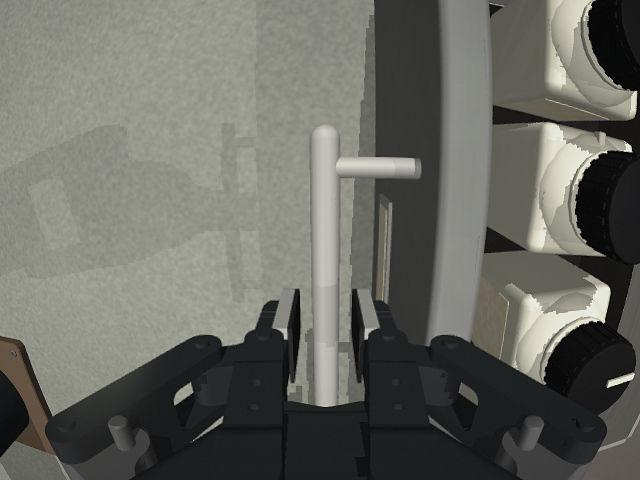

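```bash
python3 -m creep '[0,0,0,0, 0,0,0,0, 0,0,0,0, 0,0,0,0, 0,0,0,0, 0,0.15,0,0, 0,0.35,0,0, 0,0.65,0,0, 0,1,0,0, 0,1.4,0,0, 0,1.8,0,0, 0,2.2,0,0, 0,2.6,0,0, 0,3,0,0, 0,3.4,0,0]' 255 60
python3 - <<'E'
from h import *
st()
E
python3 -m creep '[0,0.4,0,0, 0,0.8,0,0, 0,1.2,0,0, 0,1.6,0,0, 0,2,0,0, 0,2.4,0,0, 0,2.7,0,0, 0,3,0,0, 0,3.2,0,0, 0,3.35,0,0, 0,3.4,0,0, 0,3.4,0,0]';python3 - <<'E'
from h import *
st()
E
```

```text
time: 49.55
eef_pos: [0.5446, 0.2287, 0.1246]
tcp_rot: [0.707, 0.708, 0.001, 0.0]
contact_force: [-2.4, 0.7, 6.5]
opening: 0.092
t 49.55 tcp [0.5446 0.2287 0.1246] yhead 0.1 q [0.23 0.19 1.86 0.   1.1  0.22] F [-2.4  0.7  6.5] T [-0.15  0.51  0.03] op 0.092 tilt [ 0.001  0.001 -1.   ]
time: 50.55
eef_pos: [0.6303, 0.2291, 0.1246]
tcp_rot: [0.707, 0.707, 0.002, 0.001]
contact_force: [0.2, 1.0, 5.1]
opening: 0.098
t 50.55 tcp [0.6303 0.2291 0.1246] yhead 0.1 q [0.2  0.35 1.66 0.   1.13 0.2 ] F [0.2 1.  5.1] T [ 0.07 -0.02  0.08] op 0.098 tilt [ 0.004  0.001 -1.   ]
```

Expected shut near x ≈ 0.639; continue gently until force rises.

```bash
python3 -m creep '[0,0.08,0,0, 0,0.16,0,0, 0,0.24,0,0, 0,0.3,0,0, 0,0.3,0,0]';python3 - <<'E'
from h import *
st()
E
python3 -m creep '[0,0.06,0,0, 0,0.12,0,0, 0,0.16,0,0, 0,0.16,0,0]';python3 - <<'E'
from h import *
st(); pic('wrist','w29')
E
```

```text
time: 50.97
eef_pos: [0.6357, 0.2291, 0.1246]
tcp_rot: [0.707, 0.708, -0.0, -0.001]
contact_force: [-5.2, -0.6, 8.1]
opening: 0.094
t 50.97 tcp [0.6357 0.2291 0.1246] yhead 0.1 q [0.2  0.36 1.64 0.   1.14 0.19] F [-5.2 -0.6  8.1] T [-0.06  0.91  0.04] op 0.094 tilt [-0.001  0.001 -1.   ]
time: 51.3
eef_pos: [0.6356, 0.2291, 0.1246]
tcp_rot: [0.706, 0.708, -0.005, -0.004]
contact_force: [-15.4, -1.9, 13.9]
opening: 0.094
t 51.30 tcp [0.6356 0.2291 0.1246] yhead 0.1 q [0.2  0.37 1.63 0.   1.15 0.19] F [-15.4  -1.9  13.9] T [-0.21  2.67 -0.  ] op 0.094 tilt [-0.013 -0.001 -1.   ]
```

View pics/w29.png

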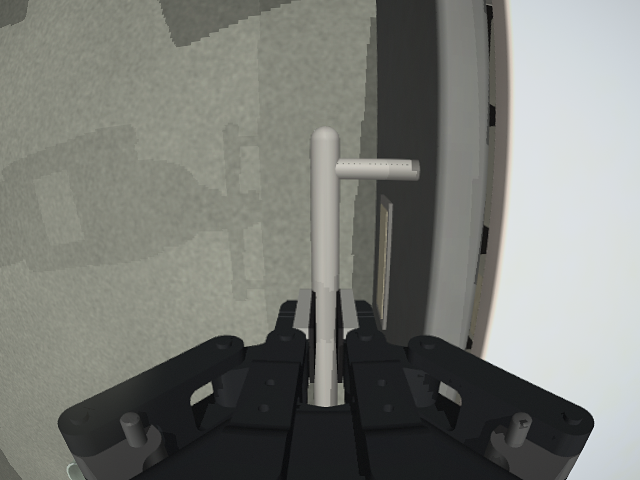

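```bash
python3 -m creep '[0,-0.1,0,0, 0,-0.15,0,0]' ; python3 -m creep '[0,0,0,0, 0,0,0,0, 0,0,0,0, 0,0,-1.5,0, 0,0,-3,0, 0,0,-4.5,0, 0,0,-6,0, 0,-1.5,-6.5,0, 0,-3,-6.5,0, 0,-3,-6.5,0]' 190;python3 - <<'E'
from h import *
st(); pic('wrist','w30');pic('side','s30');pic('scene','c30')
a=cv2.imread('pics/side0.png')[60:200,290:430];b=cv2.imread('pics/s30.png')[60:240,290:430]
a=cv2.imread('pics/c30.png')[100:300,400:600];b=cv2.imread('pics/s30.png')[50:250,290:490]
cv2.imwrite('pics/crop30.png',np.hstack([cv2.resize(x,None,fx=2,fy=2,interpolation=2) for x in(a,b)]))
E
```

```text
time: 51.52
eef_pos: [0.6357, 0.2291, 0.1246]
tcp_rot: [0.706, 0.708, -0.0, -0.0]
contact_force: [-2.3, -0.2, 6.5]
opening: 0.096
time: 52.35
eef_pos: [0.5561, 0.2288, 0.2844]
tcp_rot: [0.706, 0.708, -0.002, -0.002]
contact_force: [0.6, 0.1, -1.6]
opening: 0.253
t 52.35 tcp [0.5561 0.2288 0.2844] yhead 0.2 q [0.22 0.08 1.68 0.   1.39 0.22] F [ 0.6  0.1 -1.6] T [ 0.03 -0.05  0.05] op 0.253 tilt [-0.004 -0.    -1.   ]
```

View pics/crop30.png

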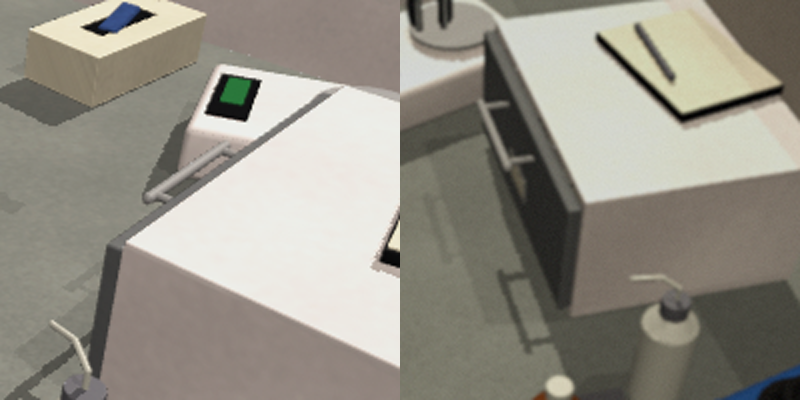

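View pics/w30.png

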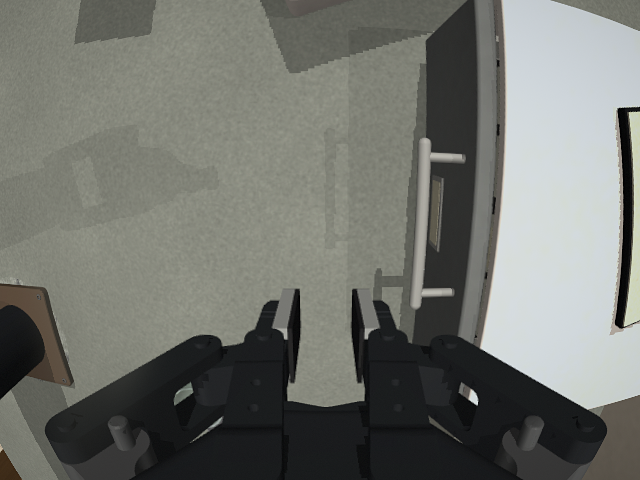

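Run:
```python
from h import *
for n in('amber_mid','beaker_mid'):
    r=[]
    for c in('scene','side'):
        imaging.read_camera(c); d=imaging.silhouettes(c,n); print(n,c,[(round(float(x['p']),2),np.round(x['uv'],1).tolist()) for x in d[:2]])
print(ctrl.sign_off()); st()
```

```text
amber_mid scene [(0.91, [344.0, 314.4])]
amber_mid side [(0.94, [367.5, 261.6])]
beaker_mid scene [(0.91, [307.0, 233.8])]
beaker_mid side [(0.63, [254.9, 234.7])]
the job is handed in; nothing more can be done
None
the job is handed in; nothing more can be done
```

I put all four square bottles away and handed the job in after about 52 s of the 210 s allowed. My checks found no breach of the rules, but the hand-in gives no verdict.

**What I did:** I pulled the drawer open by its handle. For each bottle I screwed the cap clockwise past its stop before lifting, then set it down in the drawer in a row. I let go only once the force reading showed floor contact. Then I pushed the drawer shut, released the handle and backed off.

**Checks:**
- **Caps:** On three bottles the cap mark lined up with the pointer after tightening. On the last one the pointer was hidden under the cap. I took it as tight because the body turned about 10° with the cap.
- **Bottles:** All four stood upright and inside the drawer in the last pictures before closing. Nothing shows them once the drawer is shut.
- **Drawer:** It met its stop at about 15 N and looks flush with the cabinet. I measured 176.5 mm of closing travel against the nominal 180 mm, either because it wasn't fully open or from measurement error.
- **Amber bottle and beaker:** In the final pictures both were within about 7 pixels of where they started, which is no more than the detector's scatter.

**What went wrong:** My first pull on the handle slipped off without moving the drawer. I gripped it lower and the second pull worked. I saw no bottle knocked aside during the run.

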